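# Restock the tea chest

### The arm

A 7-joint arm with a two-finger parallel gripper is mounted at the origin on the work surface. World frame = base frame: x ahead of the robot, y to its left, z up, the work surface at z = 0. Lengths are in mm, angles in rad, forces in N, time in s.
With the tool pointing down it reaches from about 425 to 1025 mm from the base axis. Payload 9.4 kg.
Tool frame: the origin (TCP) lies at the very end of the fingers, on their centre line; the grasp point (between the pads) lies 19 mm behind it (r.grasp_offset is the z of the grasp point in the tool frame, in mm); z points along the fingers, y is the direction in which the jaws open and shut (so a half turn about z gives the same grasp; the last joint's range is limited). The gripper opens to 93 mm and grips with 3 to 60 N. Pads are 15 mm wide; open, the fingers measure 128 mm over their backs; the gripper's body (75 mm by 188 mm) begins 65 mm behind the grasp point.
Start: joints at [-1.377, 0.599, -0.003, 1.599, 0.002, 0.943, -0.08], TCP at [193.945, 698.577, 196.718] pointing down, gripper open.
Joint ranges: [-2.57, 2.57], [-0.35, 1.97], [-1.29, 1.29], [0.11, 2.56], [-1.05, 4.19], [0.11, 1.86], [-2.63, 2.63]. Speed limits (rad/s): [2.22, 2.22, 3.01, 3.01, 3.14, 3.14, 3.14].

### API

Orientations are given as a unit quaternion [w, x, y, z].
In Python, from station import r, optics gives the robot as it stands.
- The arm moves only by the tool arm_command, never from a script. Its argument "moves" is a list of rows, each a list of 3 entries, a list of its own where there are three numbers: the shift along the world's x, y, z in m, then the turn, a rotation vector about the world's x, y, z in rad, then the opening, from -1 (shut) to 1 (fully open). In form: [[[tx, ty, tz], [wx, wy, wz], grip], ...]. A call has 1 to 12 rows; each row is the pose to reach, as a shift and turn from the pose measured when the call began; what a row does not reach only later rows make up. A row lasts 1/8 s, in which the tool goes at most 62.5 mm and 10.7 degrees, less where a joint would pass 70% of its speed; a pose out of reach is approached as far as the arm can. A call with a gripper value outside its range is refused whole. The fingers move at their own pace and stop on an object; "grip_force" is the grip in N (left out, the last holds). Time passes only in rows, so rows that repeat a pose let the fingers close. It gives the time, the measured TCP pose, the force and the opening at its end, in the units of the state.
- r.read_state(): the state, without advancing time (a new reading comes with each control period).
- optics.grab_frame(name): name is "side" or "top" or "wrist"; returns a dict with "pixels" (384x512x3 uint8, blue, green, red), "z_map" (384x512 float32, mm along the optical axis (not along the pixel's ray), 0 where there is no reading), "K" (3x3 intrinsics, pixels), "origin" and "attitude" of the camera in the world. Camera axes: x right, y down, z forward; pixel columns grow to the right and rows downward; lengths in mm; the calibration is good to about 2 mm. The wrist camera is an equidistant fisheye: a pixel r from the principal point sees the ray r / f radians off the axis. A picture is of the moment at which its call begins.
- r.job_done(): hands the job in, once; it reports no verdict.
The state is a dict: "time_s": time; "joint_pos": joint angles; "qd": joint speeds; "effort": joint torques, N m; "ee_pos": TCP position; "eef_rot": TCP orientation; "wrist_force": force on the tool from outside, world axes, zero at the start; "wrist_torque": the same for the moment, N m; "opening": opening from 0.0 (shut) to 1.0 (fully open).
Only numpy, scipy, OpenCV 4.12 (cv2) and the standard library are available. Lean on these libraries where they do the work, as an engineer would, in place of code of your own. Each camera call takes 0.05 s, during which the arm holds its last target. There are 200 camera calls.

### The job

Restock the tea chest: press its front catch and steady the spring lid with the hand as it opens, so that it rises gently to fully open instead of flying up. Push every loose red, blue and yellow tin upright down into the row among the green ones, nudging these apart without toppling them, until all stand upright, squarely side by side, on the chest's floor; then press the lid shut until the catch holds it. Do not shift the other things on the counter.

Things in the scene. Friction and masses are not known exactly. Their poses are not given: they have to be found in the camera images.
- chest: dark wooden tea chest, fixed, 190 x 272 x 100 mm (x, y, z) without lid, walls and floor 8 mm thick. Origin: centre of its underside; its front with the catch faces -x, the hinge is along its +x rim. Waxed floor (friction about 0.15): tins on it slide easily when pushed.
- row (a point): middle of the row of tins, on the chest's inner floor (8 mm above the counter); axes as the chest's. Row along y from -128 to 128 mm between two round brass bars, top 17 mm above this floor, 62 mm apart in x, that guide the tins' feet; tins' x along the chest's x (either way). Room for fingers: 29 mm in front of the tins, 39 mm behind. Tin tops 14 mm below the rim.
- lid (a joint): lid angle: 0 shut, opens to a stop at 1.75. Panel 190 x 272 x 10 mm. A spring pushes it open: left alone it flies up at over 4 rad/s; past 1 rad it goes on by itself at under 2 rad/s and stays at the stop. Closing takes 2 to 3 N at its edge, 5 to 10 N on the last 15 mm to snap the catch over. Caught, it reads 0 to 0.015.
- catch (a joint): catch angle: 0 at rest, 0.32 fully pressed. Lets go of the lid at about 0.15, springs back by itself; 4 to 8 N on the paddle press it.
- hinge (a point): middle of the lid's hinge line (along y), on the chest's rear rim, 95 mm behind the chest's middle, height 100.5 mm; axes as the chest's. As the lid opens its free edge goes up, then back to +x.
- lid_edge (a point): middle of the lid's free edge on its outer (top) face: 190 mm from the hinge line, 10 mm outside the panel's inner face; moves with the lid.
- paddle (a point): top of the catch's brass paddle with red pad, 35 mm in front of the shut lid's edge. Paddle 44 x 50 mm, its top 10.5 mm above the shut lid's top; pressed here it lets go after about 5 mm and stops after 11 mm. One fingertip of the open hand can press it while the other stands close above the lid and holds it back.
- tin1: loose red tea tin, upright 56 x 34 x 78 mm (x, y, z), 0.16 kg, bottom-heavy, slippery lacquer (0.25 tin on tin). Origin: centre of its underside, z up. Flat front and back 56 mm apart (x = +-28, flat up to 69 mm); top edges rounded by 9 mm, foot edges by 3 mm. Starts on the counter to the right of the chest. May be absent.
- tin2: loose blue tea tin, upright 56 x 34 x 78 mm (x, y, z), 0.16 kg, bottom-heavy, slippery lacquer (0.25 tin on tin). Origin: centre of its underside, z up. Flat front and back 56 mm apart (x = +-28, flat up to 69 mm); top edges rounded by 9 mm, foot edges by 3 mm. Starts on the counter to the right of the chest. May be absent.
- tin3: loose yellow tea tin, upright 56 x 34 x 78 mm (x, y, z), 0.16 kg, bottom-heavy, slippery lacquer (0.25 tin on tin). Origin: centre of its underside, z up. Flat front and back 56 mm apart (x = +-28, flat up to 69 mm); top edges rounded by 9 mm, foot edges by 3 mm. Starts on the counter to the right of the chest. May be absent.
- row1: green tea tin, upright 56 x 34 x 78 mm (x, y, z), 0.16 kg, bottom-heavy, slippery lacquer (0.25 tin on tin). Origin: centre of its underside, z up. Flat front and back 56 mm apart (x = +-28, flat up to 69 mm); top edges rounded by 9 mm, foot edges by 3 mm. Already in the chest's row (number 1 of 4 from its right, -y, end), with gaps of about 24 mm between them and at the ends.
- row2: green tea tin, upright 56 x 34 x 78 mm (x, y, z), 0.16 kg, bottom-heavy, slippery lacquer (0.25 tin on tin). Origin: centre of its underside, z up. Flat front and back 56 mm apart (x = +-28, flat up to 69 mm); top edges rounded by 9 mm, foot edges by 3 mm. Already in the chest's row (number 2 of 4 from its right, -y, end), with gaps of about 24 mm between them and at the ends.
- row3: green tea tin, upright 56 x 34 x 78 mm (x, y, z), 0.16 kg, bottom-heavy, slippery lacquer (0.25 tin on tin). Origin: centre of its underside, z up. Flat front and back 56 mm apart (x = +-28, flat up to 69 mm); top edges rounded by 9 mm, foot edges by 3 mm. Already in the chest's row (number 3 of 4 from its right, -y, end), with gaps of about 24 mm between them and at the ends.
- row4: green tea tin, upright 56 x 34 x 78 mm (x, y, z), 0.16 kg, bottom-heavy, slippery lacquer (0.25 tin on tin). Origin: centre of its underside, z up. Flat front and back 56 mm apart (x = +-28, flat up to 69 mm); top edges rounded by 9 mm, foot edges by 3 mm. Already in the chest's row (number 4 of 4 from its right, -y, end), with gaps of about 24 mm between them and at the ends.
- sugar_bowl: blue sugar bowl, 76 mm across, 50 mm high; a bystander to be left alone. Origin: centre of its underside.
- mug: white mug, 76 mm across, its handle on its +y side reaching 75 mm from its axis, 85 mm high; a bystander to be left alone. Origin: centre of its underside.
- honey: honey jar, 60 mm across, 90 mm high; a bystander to be left alone. Origin: centre of its underside.
- spoon: steel spoon lying on the counter, 150 mm long; a bystander to be left alone. Origin: centre of its underside.
- saucer: white plate, 140 mm across, 18 mm high; a bystander to be left alone. Origin: centre of its underside.
- syrup: green bottle, 54 mm across, 150 mm high; a bystander to be left alone. Origin: centre of its underside.

How it is judged:
By the outcome, as a careful person would: the job done as asked, in the order asked, and still so for the second after the job is handed in, with the robot touching nothing.
Of tin1, tin2, tin3 only 2 to 3 are there at a start; the rules pass over those that are not, and their reading is None.
At some moment in a run one of tin1, tin2, tin3 may be knocked a few centimetres aside while the robot is not near it.
It also fails if it takes over 210 s, if anything falls off the work surface, if the arm or the gripper's body presses on something with over 40 N, if the wrist force passes 120 N, or if a joint passes its speed limit or range.

## Working session

There is one attempt and no reset: what is moved stays moved. The work goes in short steps, Python scripts to look and compute and a tool call to move; the robot and the scene stay as the last step left them, time stands still between calls to the robot, and variables do not carry over. Pictures are saved under pics/ and viewed, about 12 in all and at most 16, crops included, and the job is handed in when it is done.

Besides the shell and the picture viewer there is one more tool, called after ">>>" as name([rows], argument=value, ...), one row to a line, values as JSON. arm_command: Moves the arm, as the interface text tells. Its arguments: {"type":"object","properties":{"moves":{"type":"array","items":{"type":"array"}},"grip_force":{"type":"number"}},"required":["moves"]}

```bash
mkdir -p pics; ls; cat > h.py <<'E'
import numpy as np, cv2
from scipy.spatial.transform import Rotation as R
from station import r, optics
def grab(n):
    f=optics.grab_frame(n); return f
def rot(f):
    a=np.array(f["attitude"],float)
    return a if a.shape==(3,3) else R.from_quat(a[[1,2,3,0]]).as_matrix()
def cloud(f):
    K=np.array(f["K"]);z=f["z_map"].astype(float)
    v,u=np.indices(z.shape)
    p=np.stack([(u-K[0,2])/K[0,0]*z,(v-K[1,2])/K[1,1]*z,z],-1)
    w=p@rot(f).T+np.array(f["origin"]); w[z==0]=np.nan
    return w
E
python3 - <<'E'
from h import *
s=r.read_state();print({k:np.round(v,3) for k,v in s.items()})
for n in("top","side"):
    f=grab(n);cv2.imwrite(f"pics/{n}0.png",f["pixels"]);np.save(f"{n}0.npy",cloud(f));print(n,f["K"],f["origin"],f["attitude"])
E
```

```text
pics
{'time_s': np.float64(0.0), 'joint_pos': array([-1.377,  0.6  , -0.003,  1.6  ,  0.002,  0.943, -0.08 ]), 'qd': array([-0.   ,  0.002,  0.001,  0.002,  0.001,  0.   , -0.001]), 'effort': array([ 0.0000e+00, -7.6505e+01,  1.4970e+00, -2.5236e+01, -5.3000e-02,
        1.7000e-02,  0.0000e+00]), 'ee_pos': array([193.817, 698.091, 195.866]), 'eef_rot': array([-0.   ,  0.135,  0.991, -0.001]), 'wrist_force': array([ 0.31 , -0.52 , -0.238]), 'wrist_torque': array([-0.027,  0.011, -0.033]), 'opening': np.float64(1.004)}
top [[477.36689662   0.         255.00570949]
 [  0.         477.36689662 192.0083707 ]
 [  0.           0.           1.        ]] [ 289.99869435   11.84283249 1604.15456085] [ 0.05293881 -0.70141302  0.70879347 -0.05318912]
side [[358.8269942    0.         248.48235459]
 [  0.         358.8269942  187.89506953]
 [  0.           0.           1.        ]] [364.68443006 822.45932994 743.80538008] [ 0.04525641 -0.08731565  0.89738058 -0.43015802]
```

View pics/top0.png

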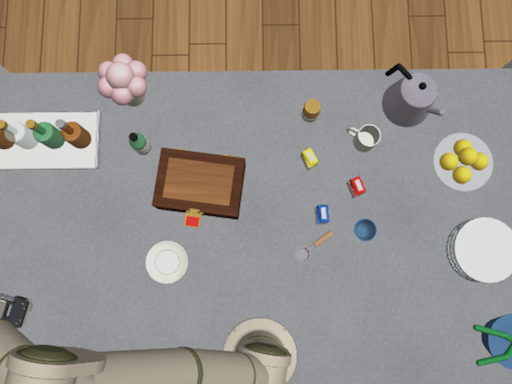

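View pics/side0.png

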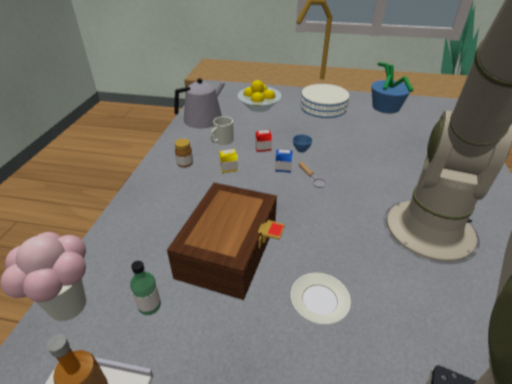

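The top view (up = +x, left = +y) shows the chest at about (200,183), the paddle at (193,218), and the yellow tin at (310,158), red at (358,186) and blue at (323,213). The spoon is near (313,245). The side view agrees, and all three tins are present.

```bash
cat >> h.py <<'E'
def rects(img,w,seeds):
    """min-area rect in world xy of points within z band of a seeded pixel box"""
    for n,(u0,v0,u1,v1,z0,z1) in seeds.items():
        p=w[v0:v1,u0:u1].reshape(-1,3); p=p[(p[:,2]>z0)&(p[:,2]<z1)]
        if len(p)<5: print(n,'few',len(p)); continue
        (c,s,a)=cv2.minAreaRect(p[:,:2].astype(np.float32))
        print(n,len(p),'c',np.round(c,1),'size',np.round(s,1),'ang',round(a,1),'z',np.round(np.percentile(p[:,2],[5,50,95]),1))
E
python3 - <<'E'
from h import *
w=np.load("top0.npy");img=cv2.imread("pics/top0.png")
rects(img,w,{'lid':(145,140,255,222,98,114),'paddle':(180,205,206,232,112,130),
'yellow':(296,142,325,175,70,90),'red':(343,170,372,202,70,90),'blue':(310,198,335,228,70,90),
'mug':(340,118,385,155,60,100),'honey':(298,95,326,125,60,100),'bowl':(350,215,382,245,25,60),'spoon':(290,225,338,262,3,40),'saucer':(140,235,195,290,6,30),'syrup':(125,125,155,160,20,170)})
b=cv2.resize(img[90:270,120:390],None,fx=2.9,fy=2.9,interpolation=cv2.INTER_CUBIC);cv2.imwrite("pics/c1.png",b)
E
```

```text
lid 4093 c [537.7 190.5] size [273.  228.8] ang 82.0 z [105.2 110.3 113.5]
paddle 326 c [441.4 207.3] size [78.6 70.1] ang 89.4 z [112.7 120.3 126.4]
yellow 150 c [ 636.4 -173. ] size [55.1 32.9] ang 27.5 z [71.4 77.1 82.9]
red 164 c [ 539.  -325.3] size [54.2 33.9] ang 24.8 z [71.1 76.  81.4]
blue 170 c [ 448.8 -209.3] size [54.8 33.8] ang 5.0 z [70.8 76.8 82.8]
mug 210 c [ 712. -361.] size [94.7 75.1] ang 31.0 z [63.  76.8 86.9]
honey 256 c [ 800.3 -182.4] size [55.2 56.3] ang 24.8 z [62.3 87.9 93.4]
bowl 190 c [ 397.4 -349. ] size [73.6 73.7] ang 17.1 z [26.8 43.5 53.4]
spoon 513 c [ 358.4 -182.7] size [156.7 119.7] ang 89.4 z [ 3.2  7.1 20.4]
saucer 1128 c [302.5 304.1] size [179.  178.6] ang 1.5 z [ 6.4 11.9 20.2]
syrup 330 c [686.5 387.9] size [46.1 52.1] ang 46.9 z [ 31.   98.7 150.5]
```

View pics/c1.png

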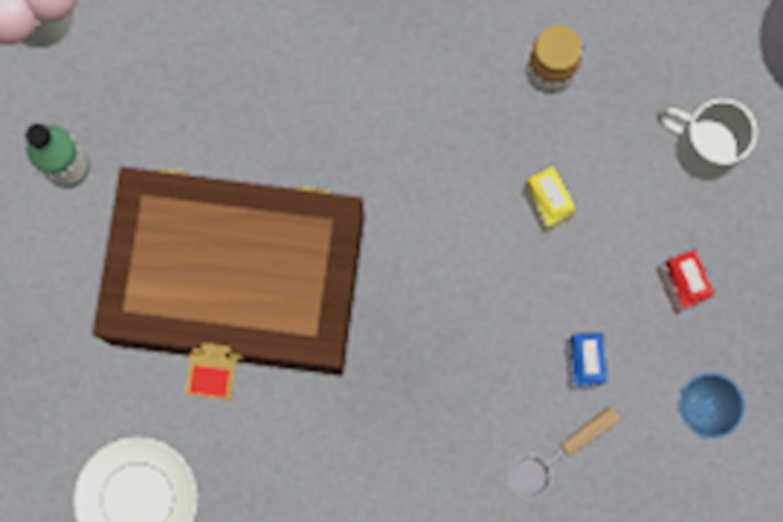

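```bash
python3 - <<'E'
from h import *
w=np.load("top0.npy");img=cv2.imread("pics/top0.png").astype(int)
P=w[140:235,145:255].reshape(-1,3);C=img[140:235,145:255].reshape(-1,3)
for yaw in(-7,-7.5,-8,-8.5,-9):
    a=np.radians(yaw);ex=np.array([np.cos(a),np.sin(a)]);ey=np.array([-ex[1],ex[0]])
    m=(P[:,2]>103)&(P[:,2]<118)
    X=P[m,:2]@ex;Y=P[m,:2]@ey;Yc=np.median(Y)
    # edge straightness by slices
    s=[]
    for k in np.linspace(-120,120,9):
        q=abs(Y-Yc-k)<10; s.append((X[q].min(),X[q].max()))
    t=[]
    for k in np.linspace(-80,80,7):
        q=abs(X-np.median(X)-k)<10; t.append((Y[q].min(),Y[q].max()))
    print(yaw,np.round(np.array(s).T,0).tolist(),np.round(np.array(t).T,0).tolist())
red=(C[:,2]>150)&(C[:,1]<80)&(C[:,0]<80)
print('redpad',red.sum(),P[red].mean(0),cv2.minAreaRect(P[red][:,:2].astype(np.float32)))
E
```

```text
-7 [[427.0, 427.0, 428.0, 385.0, 382.0, 382.0, 430.0, 431.0, 431.0], [617.0, 621.0, 620.0, 619.0, 619.0, 620.0, 622.0, 623.0, 623.0]] [[119.0, 119.0, 118.0, 118.0, 118.0, 118.0, 116.0], [391.0, 391.0, 390.0, 390.0, 389.0, 388.0, 388.0]]
-7.5 [[426.0, 426.0, 426.0, 383.0, 379.0, 380.0, 427.0, 428.0, 428.0], [615.0, 616.0, 618.0, 617.0, 617.0, 617.0, 619.0, 620.0, 619.0]] [[123.0, 123.0, 123.0, 123.0, 122.0, 123.0, 122.0], [395.0, 395.0, 394.0, 395.0, 394.0, 393.0, 394.0]]
-8 [[425.0, 424.0, 425.0, 380.0, 377.0, 378.0, 425.0, 425.0, 424.0], [614.0, 614.0, 617.0, 615.0, 615.0, 615.0, 616.0, 618.0, 616.0]] [[127.0, 127.0, 127.0, 127.0, 127.0, 127.0, 128.0], [398.0, 399.0, 398.0, 399.0, 399.0, 398.0, 400.0]]
-8.5 [[424.0, 423.0, 423.0, 378.0, 375.0, 375.0, 422.0, 422.0, 421.0], [613.0, 613.0, 615.0, 613.0, 612.0, 612.0, 613.0, 615.0, 613.0]] [[131.0, 131.0, 131.0, 132.0, 132.0, 132.0, 132.0], [404.0, 403.0, 402.0, 404.0, 403.0, 403.0, 405.0]]
-9 [[423.0, 421.0, 421.0, 372.0, 373.0, 372.0, 419.0, 418.0, 418.0], [612.0, 611.0, 613.0, 610.0, 610.0, 610.0, 611.0, 612.0, 609.0]] [[135.0, 135.0, 136.0, 136.0, 136.0, 137.0, 138.0], [408.0, 407.0, 407.0, 408.0, 408.0, 408.0, 410.0]]
redpad 96 [425.1405556  207.81303413 121.35714308] ((425.2035827636719, 208.00442504882812), (36.69595718383789, 25.516626358032227), 86.30477142333984)
```

>>> arm_command([
  [[0.279,-0.499,0],[0,0,-1.439],1],
  [[0.279,-0.499,0],[0,0,-1.439],1],
  [[0.279,-0.499,0],[0,0,-1.439],1],
  [[0.279,-0.499,0],[0,0,-1.439],1],
  [[0.279,-0.499,0],[0,0,-1.439],1],
  [[0.279,-0.499,0],[0,0,-1.439],1],
  [[0.279,-0.499,0],[0,0,-1.439],1],
  [[0.279,-0.499,0],[0,0,-1.439],1],
  [[0.279,-0.499,0],[0,0,-1.439],1],
  [[0.279,-0.499,-0.045],[0,0,-1.439],1],
  [[0.279,-0.499,-0.045],[0,0,-1.439],1],
  [[0.279,-0.499,-0.045],[0,0,-1.439],1],
])

```text
time_s: 1.6
ee_pos: [472.6, 199.9, 151.5]
eef_rot: [-0.001, 0.754, 0.657, -0.001]
wrist_force: [0.2, 1.1, -0.3]
opening: 1.003
```

```bash
cat >> h.py <<'E'
C0=np.array([551.5,188.1]);A=np.radians(-8);EX=np.array([np.cos(A),np.sin(A)]);EY=np.array([-EX[1],EX[0]])
def toW(X,Y): return C0+EX*X+EY*Y
def toC(p): d=np.array(p[:2])-C0; return np.array([d@EX,d@EY])
def st():
    s=r.read_state();q=s["eef_rot"];ya=R.from_quat(np.array(q)[[1,2,3,0]]).as_matrix()[:,1]
    print(round(s["time_s"],2),'tcp',np.round(s["ee_pos"],1),'chest',np.round(toC(s["ee_pos"]),1),'F',np.round(s["wrist_force"],1),'open',round(s["opening"],3),'toolY',round(np.degrees(np.arctan2(ya[1],ya[0])),1))
    return s
def shift(X,Y,z):
    s=r.read_state();w=toW(X,Y);return np.round((np.array([w[0],w[1],z])-s["ee_pos"])/1000,4).tolist()
E
```

>>> arm_command([
  [[0.0007,-0.0008,-0.025],[0,0,0],1],
  [[0.0007,-0.0008,-0.028],[0,0,0],1],
  [[0.0007,-0.0008,-0.03],[0,0,0],1],
  [[0.0007,-0.0008,-0.032],[0,0,0],1],
  [[0.0007,-0.0008,-0.034],[0,0,0],1],
  [[0.0007,-0.0008,-0.036],[0,0,0],1],
  [[0.0007,-0.0008,-0.037],[0,0,0],1],
  [[0.0007,-0.0008,-0.037],[0,0,0],1],
])

```text
time_s: 2.6
ee_pos: [473.3, 199.0, 114.4]
eef_rot: [-0.001, 0.754, 0.657, -0.001]
wrist_force: [0.2, 0.5, 1.3]
opening: 1.005
```

```bash
python3 - <<'E'
from h import *
st()
f=grab("side");cv2.imwrite("pics/s1.png",cv2.resize(f["pixels"][150:300,150:350],None,fx=4,fy=4,interpolation=cv2.INTER_CUBIC))
E
```

```text
2.6 tcp [473.3 199.  114.4] chest [-78.9  -0.1] F [0.2 0.5 1.3] open 1.005 toolY -7.9
```

View pics/s1.png

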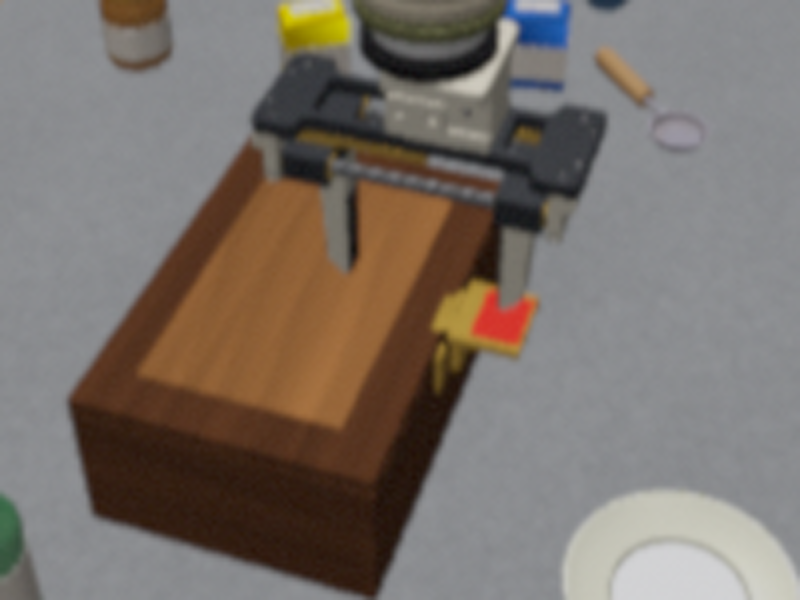

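The front fingertip is over the red pad (about 512,305 in the crop) and the rear one is above the lid (345,265). The force is still small, so I'll go down in fine steps.

>>> arm_command([
  [[0,0,-0.001],[0,0,0],1],
  [[0,0,-0.002],[0,0,0],1],
  [[0,0,-0.002],[0,0,0],1],
])

```text
time_s: 3.02
ee_pos: [473.3, 199.0, 112.4]
eef_rot: [-0.001, 0.754, 0.657, -0.001]
wrist_force: [-0.6, 0.4, 0.9]
opening: 0.997
```

>>> arm_command([
  [[0,0,-0.001],[0,0,0],1],
  [[0,0,-0.0015],[0,0,0],1],
  [[0,0,-0.0015],[0,0,0],1],
])

```text
time_s: 3.4
ee_pos: [473.2, 199.0, 110.8]
eef_rot: [-0.001, 0.754, 0.657, -0.001]
wrist_force: [0.7, -0.4, -0.6]
opening: 1.001
```

```bash
python3 - <<'E'
from h import *
st()
f=grab("side");cv2.imwrite("pics/s2.png",cv2.resize(f["pixels"][185:255,215:305],None,fx=8,fy=8,interpolation=cv2.INTER_CUBIC))
f=grab("top");w=cloud(f);p=w[205:232,180:206].reshape(-1,3);C=f["pixels"][205:232,180:206].reshape(-1,3).astype(int)
m=(C[:,2]>150)&(C[:,1]<80)&(C[:,0]<80);print(m.sum(),p[m].mean(0),np.median(p[m],0))
E
```

```text
3.4 tcp [473.2 199.  110.8] chest [-79.   -0.1] F [ 0.7 -0.4 -0.6] open 1.001 toolY -7.9
1 [423.84132757 183.40126665 260.08557772] [423.84132757 183.40126665 260.08557772]
```

View pics/s2.png

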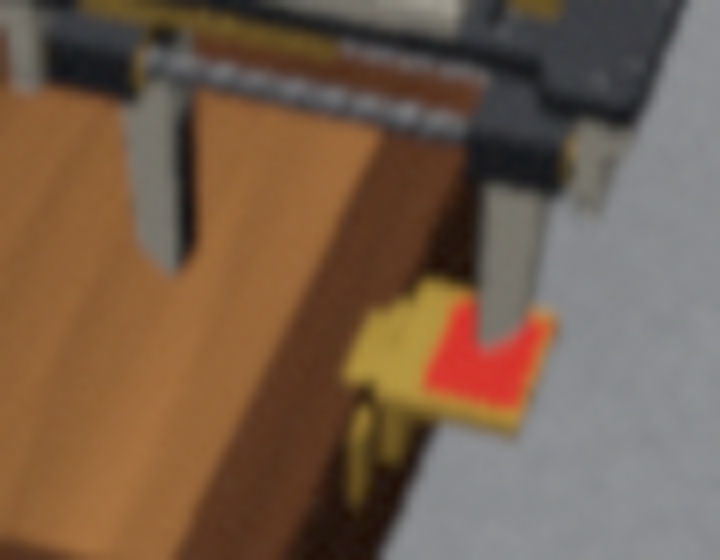

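```bash
python3 - <<'E'
from h import *
f=grab("side");w=cloud(f);P=f["pixels"].astype(int)
s=np.load("side0.npy");P0=cv2.imread("pics/side0.png").astype(int)
for W,Q in((s,P0),(w,P)):
    a=W[185:255,215:305].reshape(-1,3);C=Q[185:255,215:305].reshape(-1,3)
    m=(C[:,2]>150)&(C[:,1]<80)&(C[:,0]<80)
    p=a[m];p=p[p[:,2]<140];d=np.c_[p[:,0],p[:,1]]-C0;X=d@EX
    fit=np.polyfit(X,p[:,2],1);print(len(p),p.mean(0),'slope',fit,'z at -130',np.polyval(fit,-130), 'x',X.min(),X.max())
    l=a[(abs((a[:,:2]-C0)@EX+70)<15)&(abs((a[:,:2]-C0)@EY-60)<40)];print('lid z',np.nanmedian(l[:,2]))
# finger columns, pixel = crop/8+off
for u in range(275,284,1):
    print(u,[int(w[v,u,2]) for v in range(212,236,2)])
for u in range(233,239,1):
    print(u,[int(w[v,u,2]) for v in range(206,228,2)])
E
```

```text
118 [425.14208131 208.01706588 122.78933733] slope [-2.25594954e-02  1.19903975e+02] z at -130 122.83670929070217 x -141.56737016512972 -113.7918697886762
lid z 113.04030192373864
90 [425.98248506 210.86113401 123.08486081] slope [8.26722760e-03 1.24138632e+02] z at -130 123.06389284807881 x -140.69074914120864 -114.48674622372754
lid z 113.81599525539247
275 [182, 179, 171, 164, 159, 151, 146, 140, 123, 123, 123, 123]
276 [184, 178, 172, 165, 156, 152, 147, 138, 122, 122, 121, 122]
277 [185, 181, 173, 164, 160, 155, 146, 140, 120, 121, 120, 122]
278 [186, 180, 174, 168, 162, 153, 147, 140, 122, 123, 124, 122]
279 [186, 178, 175, 168, 162, 155, 148, 141, 124, 122, 122, 121]
280 [188, 180, 174, 170, 161, 157, 149, 124, 122, 122, 123, 122]
281 [188, 182, 175, 168, 158, 146, 121, 122, 121, 123, 122, 115]
282 [183, 174, 166, 156, 2, 0, 122, 124, 121, 121, 3, 1]
283 [2, 1, 0, 1, 1, 0, 123, 119, 120, 0, 2, 1]
233 [171, 166, 159, 153, 144, 137, 115, 111, 113, 112, 117]
234 [172, 166, 160, 152, 148, 140, 115, 113, 113, 111, 111]
235 [173, 168, 160, 154, 149, 139, 134, 113, 113, 112, 111]
236 [174, 166, 161, 154, 148, 143, 135, 112, 113, 111, 114]
237 [175, 167, 163, 154, 148, 141, 133, 113, 112, 112, 112]
238 [167, 162, 156, 150, 143, 136, 114, 114, 115, 112, 114]
```

```bash
python3 - <<'E'
from h import *
print(r.grasp_offset,[a for a in dir(r) if a[0]!='_'])
f=grab("side");w=cloud(f)
for u,v in((276,226),(278,226),(278,218),(236,216),(236,212)): print(u,v,np.round(w[v,u],0),toC(w[v,u]).round(0))
E
```

```text
-18.8 ['MotionError', 'grasp_offset', 'job_done', 'read_state']
276 226 [423. 214. 139.] [-131.    8.]
278 226 [418. 216. 142.] [-136.    9.]
278 218 [419. 216. 168.] [-135.    9.]
236 216 [523. 202. 143.] [-30.  10.]
236 212 [523. 202. 156.] [-30.  10.]
```

>>> arm_command([
  [[0,0,-0.003],[0,0,0],1],
  [[0,0,-0.006],[0,0,0],1],
  [[0,0,-0.006],[0,0,0],1],
])

```text
time_s: 3.98
ee_pos: [473.1, 198.9, 104.6]
eef_rot: [-0.001, 0.754, 0.657, -0.001]
wrist_force: [0.1, 0.1, 0.8]
opening: 0.998
```

>>> arm_command([
  [[0,0,-0.0015],[0,0,0],1],
  [[0,0,-0.003],[0,0,0],1],
  [[0,0,-0.004],[0,0,0],1],
  [[0,0,-0.004],[0,0,0],1],
])

```text
time_s: 4.47
ee_pos: [473.1, 198.9, 100.5]
eef_rot: [-0.001, 0.754, 0.657, -0.001]
wrist_force: [-0.9, -0.0, 0.2]
opening: 1.001
```

```bash
python3 - <<'E'
from h import *
st()
f=grab("side");w=cloud(f)
cv2.imwrite("pics/s3.png",cv2.resize(f["pixels"][185:255,215:305],None,fx=8,fy=8,interpolation=cv2.INTER_CUBIC))
for u in (276,278,235,236): print(u,[int(w[v,u,2]) for v in range(206,240,1)])
f=grab("top");w=cloud(f)
E
```

```text
4.47 tcp [473.1 198.9 100.5] chest [-79.1  -0.2] F [-0.9 -0.   0.2] open 1.001 toolY -7.9
276 [227, 222, 221, 218, 217, 187, 185, 181, 176, 177, 173, 169, 164, 163, 159, 155, 153, 150, 146, 142, 140, 137, 131, 130, 127, 122, 120, 125, 121, 123, 122, 120, 117, 2]
278 [230, 225, 221, 219, 217, 214, 186, 182, 179, 176, 174, 168, 165, 163, 163, 158, 154, 152, 148, 144, 143, 137, 134, 131, 122, 124, 122, 122, 122, 123, 121, 123, 118, -1]
235 [173, 169, 167, 163, 161, 157, 154, 151, 149, 144, 140, 141, 134, 130, 127, 113, 113, 114, 113, 114, 113, 115, 111, 112, 113, 110, 113, 114, 112, 113, 114, 114, 113, 112]
236 [174, 171, 167, 163, 161, 160, 155, 151, 149, 143, 140, 139, 135, 131, 128, 126, 114, 113, 111, 113, 111, 110, 111, 113, 113, 113, 114, 113, 111, 112, 112, 111, 112, 114]
```

View pics/s3.png

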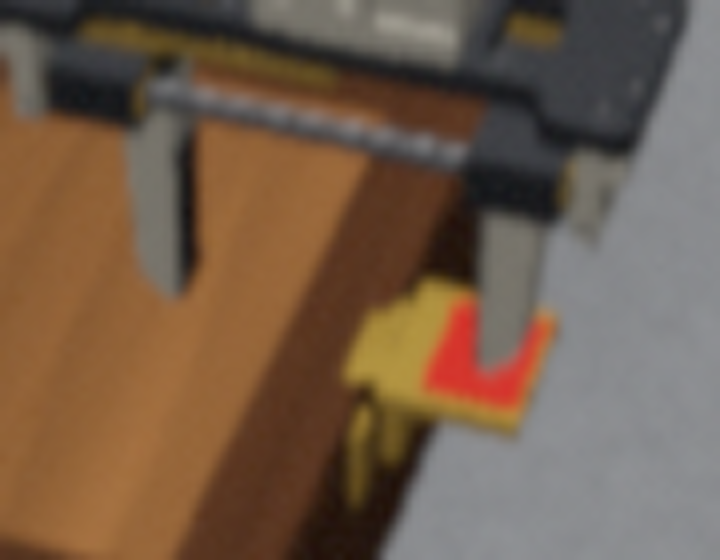

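The fingertip is still about 4 mm above the pad: at ee z 100.5 its lowest point is near z 125. So the real tips sit about 24 mm above the reported TCP. I'll go down until I feel contact and calibrate from that.

>>> arm_command([
  [[0,0,-0.001],[0,0,0],1],
  [[0,0,-0.002],[0,0,0],1],
  [[0,0,-0.003],[0,0,0],1],
  [[0,0,-0.003],[0,0,0],1],
])

```text
time_s: 5.08
ee_pos: [471.5, 199.2, 97.5]
eef_rot: [-0.002, 0.754, 0.657, -0.002]
wrist_force: [-4.7, 0.7, 5.3]
opening: 1.004
```

>>> arm_command([
  [[0,0,-0.0005],[0,0,0],1],
  [[0,0,-0.001],[0,0,0],1],
  [[0,0,-0.001],[0,0,0],1],
])

```text
time_s: 5.45
ee_pos: [470.5, 199.3, 96.5]
eef_rot: [-0.002, 0.754, 0.657, -0.003]
wrist_force: [-3.9, 1.5, 5.5]
opening: 0.998
```

>>> arm_command([
  [[0,0,-0.0005],[0,0,0],1],
  [[0,0,-0.001],[0,0,0],1],
  [[0,0,-0.001],[0,0,0],1],
])

```text
time_s: 5.82
ee_pos: [469.6, 199.4, 95.5]
eef_rot: [-0.003, 0.754, 0.657, -0.003]
wrist_force: [-3.6, 1.0, 6.9]
opening: 1.001
```

>>> arm_command([
  [[0.001,0,-0.0005],[0,0,0],1],
  [[0.002,0,-0.0015],[0,0,0],1],
  [[0.002,0,-0.0025],[0,0,0],1],
  [[0.002,0,-0.003],[0,0,0],1],
  [[0.002,0,-0.003],[0,0,0],1],
])

```text
time_s: 6.45
ee_pos: [467.5, 199.7, 92.4]
eef_rot: [-0.005, 0.754, 0.657, -0.006]
wrist_force: [-12.8, 1.3, 15.2]
opening: 1.003
```

```bash
python3 - <<'E'
from h import *
st()
f=grab("side");w=cloud(f)
cv2.imwrite("pics/s4.png",cv2.resize(f["pixels"][165:295,165:305],None,fx=4.5,fy=4.5,interpolation=cv2.INTER_CUBIC))
d=(w[...,:2]-C0)
X=d@EX;Y=d@EY
for x in(-85,-60,0,60,85):
  m=(abs(X-x)<8)&(abs(Y-90)<35)&(w[...,2]>80);print(x,m.sum(),np.median(w[m][:,2]))
for u in (235,236): print(u,[int(w[v,u,2]) for v in range(212,230,1)])
E
```

```text
6.45 tcp [467.5 199.7  92.4] chest [-84.8  -0.2] F [-12.8   1.3  15.2] open 1.003 toolY -7.8
-85 407 116.18877318252203
-60 301 116.82515331566651
0 150 114.13966418044322
60 139 112.88764490370102
85 139 112.05313812209454
235 [152, 150, 147, 144, 139, 141, 134, 131, 130, 122, 114, 114, 115, 114, 117, 116, 115, 116]
236 [152, 151, 149, 145, 141, 138, 134, 130, 127, 123, 122, 112, 114, 113, 115, 116, 115, 115]
```

The lid has let go: its front edge is about 4 mm up and resting on the rear fingertip. Next I'll work out an arc that keeps the fingertip on the lid.

```bash
cat > arc.py <<'E'
from h import *
import sys
t0,t1,n=map(float,sys.argv[1:4]); D,off=22,48
s=st()
for t in np.linspace(t0,t1,int(n)):
    L=np.interp(t,[0,.03,1,1.5,1.6],[132,132,150,192,205])
    X=95-L*np.cos(t)+10*np.sin(t)-off; z=100.5+L*np.sin(t)+10*np.cos(t)-D
    w=toW(X,0); print(round(t,3),((np.array([w[0],w[1],z])-s["ee_pos"])/1000).round(3).tolist())
E
python3 arc.py 0.05 0.65 12
```

```text
6.5 tcp [467.5 199.7  92.4] chest [-84.8  -0.2] F [-12.4   1.8  15.6] open 0.997 toolY -7.8
0.05 [0.0, 0.0, 0.003]
0.105 [0.0, 0.0, 0.01]
0.159 [0.001, 0.0, 0.017]
0.214 [0.002, -0.0, 0.025]
0.268 [0.003, -0.0, 0.032]
0.323 [0.005, -0.0, 0.039]
0.377 [0.007, -0.001, 0.046]
0.432 [0.009, -0.001, 0.054]
0.486 [0.012, -0.002, 0.061]
0.541 [0.016, -0.002, 0.068]
0.595 [0.019, -0.003, 0.074]
0.65 [0.023, -0.003, 0.081]
```

>>> arm_command([
  [[0,0,0.003],[0,0,0],1],
  [[0,0,0.01],[0,0,0],1],
  [[0.001,0,0.017],[0,0,0],1],
  [[0.002,0,0.025],[0,0,0],1],
  [[0.003,0,0.032],[0,0,0],1],
  [[0.005,0,0.039],[0,0,0],1],
  [[0.007,-0.001,0.046],[0,0,0],1],
  [[0.009,-0.001,0.054],[0,0,0],1],
  [[0.012,-0.002,0.061],[0,0,0],1],
  [[0.016,-0.002,0.068],[0,0,0],1],
  [[0.019,-0.003,0.074],[0,0,0],1],
  [[0.023,-0.003,0.081],[0,0,0],1],
])

```text
time_s: 8.0
ee_pos: [490.5, 196.5, 173.7]
eef_rot: [-0.005, 0.754, 0.657, -0.006]
wrist_force: [0.9, -0.6, 0.1]
opening: 0.998
```

```bash
cat > lid.py <<'E'
from h import *
f=grab("side");w=cloud(f);d=w[...,:2]-C0;X=d@EX;Y=d@EY
m=(abs(Y-105)<20)&(w[...,2]>108)&(X<125)&(X>-110)
a=np.degrees(np.arctan2(w[m][:,2]-100,95-X[m]));print('lid pts',m.sum())
x=95-X[m];z=w[m][:,2]-100.5
c=np.polyfit(x,z,1) if np.ptp(x)>np.ptp(z) else None
if c is None:
    c2=np.polyfit(z,x,1);print('angle',np.pi/2-np.arctan(c2[0]))
else: print('angle',np.arctan(c[0]),c)
print('range x',x.min(),x.max(),'z',z.min(),z.max())
E
python3 lid.py; python3 arc.py 0.7 1.3 12
```

```text
lid pts 618
angle 0.6183729337222815 [ 0.71145553 16.41845553]
range x -8.169573197190857 151.9718969530061 z 8.807680016983682 121.80691067573741
8.05 tcp [491.5 196.6 174.5] chest [-60.6   0.1] F [ 1.1 -0.3  2.3] open 0.997 toolY -7.8
0.7 [0.004, -0.001, 0.005]
0.755 [0.008, -0.001, 0.011]
0.809 [0.014, -0.002, 0.017]
0.864 [0.019, -0.003, 0.023]
0.918 [0.025, -0.004, 0.028]
0.973 [0.031, -0.004, 0.033]
1.027 [0.037, -0.005, 0.04]
1.082 [0.042, -0.006, 0.047]
1.136 [0.048, -0.007, 0.055]
1.191 [0.055, -0.008, 0.062]
1.245 [0.062, -0.009, 0.069]
1.3 [0.07, -0.01, 0.075]
```

>>> arm_command([
  [[0.004,-0.001,0.005],[0,0,0],1],
  [[0.008,-0.001,0.011],[0,0,0],1],
  [[0.014,-0.002,0.017],[0,0,0],1],
  [[0.019,-0.003,0.023],[0,0,0],1],
  [[0.025,-0.004,0.028],[0,0,0],1],
  [[0.031,-0.004,0.033],[0,0,0],1],
  [[0.037,-0.005,0.04],[0,0,0],1],
  [[0.042,-0.006,0.047],[0,0,0],1],
  [[0.048,-0.007,0.055],[0,0,0],1],
  [[0.055,-0.008,0.062],[0,0,0],1],
  [[0.062,-0.009,0.069],[0,0,0],1],
  [[0.07,-0.01,0.075],[0,0,0],1],
])

```text
time_s: 9.55
ee_pos: [562.0, 186.5, 250.0]
eef_rot: [-0.005, 0.754, 0.657, -0.006]
wrist_force: [-0.1, 0.0, 0.5]
opening: 1.001
```

```bash
python3 lid.py; python3 arc.py 1.35 1.65 7
```

```text
lid pts 391
angle 1.304495887648002
range x -0.18721840443379278 52.238320363923926 z 8.10055087777846 187.06099531696702
9.6 tcp [563.4 186.4 250.7] chest [12. -0.] F [2.3 1.  0.9] open 1.0 toolY -7.9
1.35 [0.005, -0.001, 0.005]
1.4 [0.013, -0.002, 0.01]
1.45 [0.022, -0.003, 0.015]
1.5 [0.031, -0.004, 0.02]
1.55 [0.04, -0.006, 0.026]
1.6 [0.05, -0.007, 0.032]
1.65 [0.061, -0.008, 0.031]
```

>>> arm_command([
  [[0.005,-0.001,0.005],[0,0,0],1],
  [[0.013,-0.002,0.01],[0,0,0],1],
  [[0.022,-0.003,0.015],[0,0,0],1],
  [[0.031,-0.004,0.02],[0,0,0],1],
  [[0.04,-0.006,0.028],[0,0,0],1],
  [[0.046,-0.006,0.04],[0,0,0],1],
  [[0.046,-0.006,0.06],[0,0,0],1],
  [[0.046,-0.006,0.085],[0,0,0],1],
  [[0.046,-0.006,0.1],[0,0,0],1],
  [[-0.05,0.008,0.1],[0,0,0],1],
  [[-0.15,0.022,0.1],[0,0,0],1],
  [[-0.15,0.022,0.1],[0,0,0],1],
])

```text
time_s: 11.1
ee_pos: [421.9, 207.1, 350.7]
eef_rot: [-0.005, 0.754, 0.657, -0.005]
wrist_force: [-0.2, 1.4, 0.3]
opening: 0.995
```

```bash
python3 lid.py; python3 - <<'E'
from h import *
s=st();print(s["eef_rot"])
f=grab("top");w=cloud(f);np.save("top1.npy",w);cv2.imwrite("pics/top1.png",f["pixels"])
f=grab("side");np.save("side1.npy",cloud(f));cv2.imwrite("pics/side1.png",f["pixels"])
a=cv2.resize(cv2.imread("pics/top1.png")[120:250,130:270],None,fx=2.8,fy=2.8,interpolation=cv2.INTER_CUBIC)
b=cv2.resize(f["pixels"][150:310,150:310],(a.shape[1],a.shape[0]),interpolation=cv2.INTER_CUBIC)
cv2.imwrite("pics/c2.png",np.hstack([a,b]))
E
```

```text
lid pts 671
angle 1.7487390440415869
range x -29.80140077682549 -1.1770594493831084 z 7.61064220560138 161.46472619093805
11.15 tcp [414.7 207.4 350.2] chest [-138.2    0. ] F [-7.5 -1.1 -2.6] open 1.001 toolY -7.7
[-0.00654797  0.75278399  0.65819904 -0.00688508]
```

View pics/c2.png

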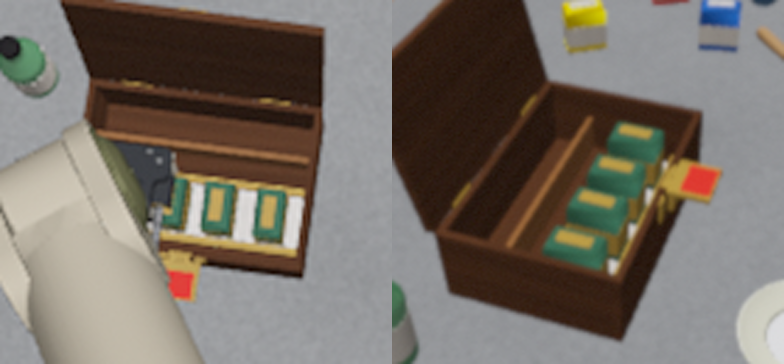

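The lid stands open at 1.75 rad. The four greens are in the row with the white floor showing between them, and there is a divider behind the row.

```bash
cat > row.py <<'E'
from h import *
import sys
def row(name,save=None):
    f=grab(name);w=cloud(f);d=w[...,:2]-C0;X=d@EX;Y=d@EY;Z=w[...,2]
    m=(Z>76)&(Z<96)&(X>-75)&(X<20)&(abs(Y)<128)
    n,lab,stt,_=cv2.connectedComponentsWithStats(m.astype(np.uint8))
    out=[]
    for i in range(1,n):
        k=lab==i
        if k.sum()<25: continue
        out.append((np.median(Y[k]),np.percentile(Y[k],[2,98]),np.percentile(X[k],[2,98]),np.median(Z[k]),k.sum(),np.median(f["pixels"][k],0)))
    for o in sorted(out,key=lambda o:o[0]): print(name,'Y',round(o[0],1),o[1].round(1),'mid',o[1].mean().round(1),'X',o[2].round(1),'Z',round(o[3],1),o[4],'bgr',o[5])
    return f
if __name__=="__main__":
    for n in sys.argv[1:]: row(n)
E
cat >> h.py <<'E'
def turn(yaw):
    """rotvec (world) bringing tool to point straight down, tool y at yaw deg"""
    s=r.read_state();q=np.array(s["eef_rot"]);M=R.from_quat(q[[1,2,3,0]]);a=np.radians(yaw)
    y=np.array([np.cos(a),np.sin(a),0]);z=np.array([0,0,-1.]);T=R.from_matrix(np.c_[np.cross(y,z),y,z])
    return (T*M.inv()).as_rotvec().round(3).tolist()
E
python3 row.py side; python3 -c "
from h import *
st();print(turn(-8),shift(-60,-250,300),shift(-30,-58,160))"
```

```text
side Y -126.9 [-127.9 -125.4] mid -126.6 X [-42.5   0.3] Z 85.8 39 bgr [20. 32. 53.]
side Y -81.2 [-103.7  -71. ] mid -87.3 X [-55.8  -3.9] Z 85.4 200 bgr [ 76.  110.   66.5]
side Y -21.1 [-41.9 -10.3] mid -26.1 X [-55.5  -3.4] Z 85.7 226 bgr [ 77. 111.  73.]
side Y 35.2 [14.7 45.4] mid 30.1 X [-55.4  -3.6] Z 85.5 254 bgr [ 78.  111.   71.5]
side Y 94.8 [ 75.1 105.7] mid 90.4 X [-55.4  -3.2] Z 85.6 289 bgr [ 78. 112.  75.]
11.3 tcp [423.2 207.4 351.5] chest [-129.7    1.3] F [0.6 0.3 0.8] open 1.003 toolY -7.7
[-0.002, -0.013, -0.005] [0.0341, -0.2585, -0.0515] [0.0905, -0.0726, -0.1915]
```

>>> arm_command([
  [[0.0905,-0.071,-0.1],[-0.002,-0.013,-0.005],-1],
  [[0.0905,-0.071,-0.19],[-0.002,-0.013,-0.005],-1],
  [[0.0905,-0.071,-0.23],[-0.002,-0.013,-0.005],-1],
  [[0.0905,-0.071,-0.251],[-0.002,-0.013,-0.005],-1],
  [[0.0905,-0.071,-0.251],[-0.002,-0.013,-0.005],-1],
  [[0.0905,-0.071,-0.251],[-0.002,-0.013,-0.005],-1],
  [[0.0905,-0.071,-0.251],[-0.002,-0.013,-0.005],-1],
])

```text
time_s: 12.18
ee_pos: [514.8, 136.1, 101.2]
eef_rot: [0.0, 0.755, 0.656, 0.0]
wrist_force: [0.1, 1.1, -0.5]
opening: 0.299
```

```bash
python3 - <<'E'
from h import *
st();print(turn(-8),shift(-30,-56.5,45))
f=grab("side");w=cloud(f);np.save("side2.npy",w);cv2.imwrite("pics/s5.png",cv2.resize(f["pixels"][130:280,170:330],None,fx=4,fy=4,interpolation=cv2.INTER_CUBIC))
d=w[...,:2]-C0;X=d@EX;Y=d@EY
m=(abs(X+30)<22)&(abs(Y+50)<25)&(w[...,2]>100)&(w[...,2]<170)
z=w[m][:,2];print('fingers',m.sum(),'zmin',np.sort(z)[:8].round(),'X',np.percentile(X[m],[2,98]),'Y',np.percentile(Y[m],[2,98]))
E
```

```text
12.18 tcp [514.8 136.1 101.2] chest [-29.1 -56.5] F [ 0.1  1.1 -0.5] open 0.299 toolY -8.1
[0.0, 0.001, 0.001] [-0.0009, 0.0002, -0.0562]
fingers 121 zmin [124. 125. 125. 125. 126. 126. 126. 127.] X [-51.77667115  -8.04561535] Y [-59.65241358 -45.33966294]
```

View pics/s5.png

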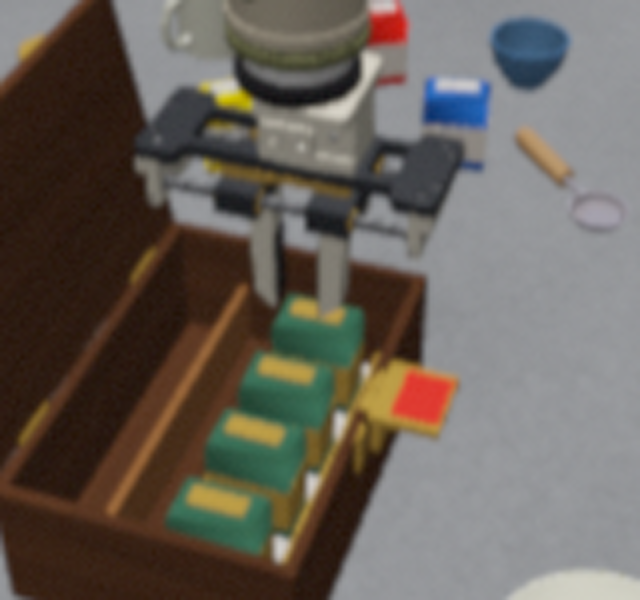

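The fingertips are right above gap 2 (crop about 330,300), and the offset is again 22 mm. Now I'll nudge row1 to the right.

>>> arm_command([
  [[-0.001,0,0],[0,0,0],-1],
  [[-0.001,0,-0.02],[0,0,0],-1],
  [[-0.001,0,-0.04],[0,0,0],-1],
  [[-0.001,0,-0.06],[0,0,0],-1],
  [[-0.001,0,-0.063],[0,0,0],-1],
  [[-0.002,-0.005,-0.063],[0,0,0],-1],
  [[-0.0025,-0.01,-0.063],[0,0,0],-1],
  [[-0.003,-0.015,-0.063],[0,0,0],-1],
  [[-0.004,-0.02,-0.063],[0,0,0],-1],
  [[-0.0045,-0.0255,-0.063],[0,0,0],-1],
  [[-0.0045,-0.0255,-0.063],[0,0,0],-1],
])

```text
time_s: 13.6
ee_pos: [510.2, 110.4, 38.7]
eef_rot: [0.001, 0.755, 0.655, 0.001]
wrist_force: [0.1, -0.2, 0.0]
opening: 0.005
```

>>> arm_command([
  [[0.001,0.007,0],[0,0,0],-1],
  [[0.001,0.007,0.03],[0,0,0],-1],
  [[0.001,0.007,0.063],[0,0,0],-1],
  [[0.006,0.045,0.065],[0,0,0],-1],
  [[0.012,0.084,0.065],[0,0,0],-1],
  [[0.012,0.084,0.065],[0,0,0],-1],
  [[0.012,0.084,0.063],[0,0,0],-1],
  [[0.012,0.084,0.04],[0,0,0],-1],
  [[0.012,0.084,0.015],[0,0,0],-1],
  [[0.012,0.084,0.001],[0,0,0],-1],
  [[0.012,0.084,0],[0,0,0],-1],
  [[0.012,0.084,0],[0,0,0],-1],
])

```text
time_s: 15.1
ee_pos: [522.6, 194.1, 39.2]
eef_rot: [0.001, 0.755, 0.655, 0.001]
wrist_force: [-0.4, 0.9, -0.6]
opening: 0.006
```

>>> arm_command([
  [[-0.0005,-0.005,0],[0,0,0],-1],
  [[-0.0015,-0.01,0],[0,0,0],-1],
  [[-0.002,-0.014,0],[0,0,0],-1],
  [[-0.002,-0.014,0],[0,0,0],-1],
  [[-0.001,-0.004,0],[0,0,0],-1],
  [[0,0.002,0],[0,0,0],-1],
  [[0.001,0.006,0],[0,0,0],-1],
  [[0.001,0.008,0],[0,0,0],-1],
  [[0,0.003,0.003],[0,0,0],-1],
  [[0,0,0.03],[0,0,0],-1],
  [[0,0,0.063],[0,0,0],-1],
  [[0,0,0.063],[0,0,0],-1],
])

```text
time_s: 16.6
ee_pos: [523.8, 193.8, 104.4]
eef_rot: [0.001, 0.756, 0.655, 0.003]
wrist_force: [0.5, -0.2, -1.7]
opening: -0.001
```

```bash
python3 - <<'E'
from h import *
st();print(shift(-30,58,100))
E
python3 row.py side
```

```text
16.6 tcp [523.8 193.8 104.4] chest [-28.2   1.8] F [ 0.5 -0.2 -1.7] open -0.001 toolY -8.2
[0.0061, 0.0559, -0.0044]
side Y -101.8 [-116.3  -91.1] mid -103.7 X [-55.8 -11.8] Z 85.4 149 bgr [ 77. 110.  70.]
side Y -29.7 [-52.7 -21.2] mid -37.0 X [-56.4  -4.1] Z 84.8 177 bgr [ 78. 109.  66.]
side Y 43.3 [22.8 54.3] mid 38.6 X [-55.4  -3.9] Z 85.6 256 bgr [ 77.5 112.   76.5]
side Y 94.9 [ 74.7 106. ] mid 90.3 X [-55.2  -3.5] Z 85.7 290 bgr [ 78.  111.5  69.5]
```

>>> arm_command([
  [[0.007,0.063,0],[0,0,0],-1],
  [[0.007,0.063,0],[0,0,0],-1],
  [[0.007,0.063,-0.02],[0,0,0],-1],
  [[0.007,0.063,-0.04],[0,0,0],-1],
  [[0.007,0.063,-0.055],[0,0,0],-1],
  [[0.007,0.063,-0.065],[0,0,0],-1],
  [[0.007,0.067,-0.065],[0,0,0],-1],
  [[0.008,0.071,-0.065],[0,0,0],-1],
  [[0.0085,0.075,-0.065],[0,0,0],-1],
  [[0.009,0.079,-0.065],[0,0,0],-1],
  [[0.0095,0.08,-0.065],[0,0,0],-1],
  [[0.0095,0.08,-0.065],[0,0,0],-1],
])

```text
time_s: 18.15
ee_pos: [532.6, 274.1, 38.3]
eef_rot: [0.001, 0.755, 0.655, 0.002]
wrist_force: [-0.0, 0.0, 0.4]
opening: 0.003
```

>>> arm_command([
  [[-0.001,-0.006,0],[0,0,0],-1],
  [[-0.001,-0.006,0.04],[0,0,0],-1],
  [[-0.001,-0.006,0.1],[0,0,0],0],
  [[-0.001,-0.066,0.16],[0,0,0.1],1],
  [[0.02,-0.126,0.18],[0,0,0.2],1],
  [[0.04,-0.186,0.18],[0,0,0.3],1],
  [[0.06,-0.246,0.18],[0,0,0.4],1],
  [[0.08,-0.306,0.18],[0,0,0.5],1],
  [[0.1,-0.366,0.18],[0,0,0.6],1],
  [[0.1,-0.425,0.18],[0,0,0.62],1],
  [[0.1,-0.425,0.18],[0,0,0.62],1],
])

```text
time_s: 19.52
ee_pos: [631.5, -156.8, 218.2]
eef_rot: [0.001, 0.522, 0.853, 0.002]
wrist_force: [-0.5, 0.1, 0.7]
opening: 0.926
```

```bash
python3 row.py side top;python3 - <<'E'
from h import *
st()
f=grab("top");w=cloud(f)
rects(f["pixels"],w,{'yellow':(285,135,330,185,70,84),'red':(335,165,375,205,70,84),'blue':(305,195,340,232,70,84)})
cv2.imwrite("pics/top2.png",cv2.resize(f["pixels"][100:270,130:400],None,fx=2.9,fy=2.9,interpolation=cv2.INTER_CUBIC))
E
```

```text
side Y -107.4 [-127.9  -92. ] mid -109.9 X [-71.6  -2.9] Z 85.6 255 bgr [ 70. 102.  55.]
side Y -32.2 [-53.1 -21.7] mid -37.4 X [-56.   -3.8] Z 85.5 223 bgr [ 74. 108.  71.]
side Y 42.6 [23.4 54.3] mid 38.9 X [-55.   -3.5] Z 85.6 255 bgr [ 75. 109.  75.]
side Y 107.0 [ 94.9 117.1] mid 106.0 X [-55.2  -4.2] Z 87.2 171 bgr [ 72. 127. 134.]
top Y -110.6 [-125.8  -95. ] mid -110.4 X [-56.7  -3.6] Z 84.5 168 bgr [ 95. 122.  79.]
top Y -40.9 [-56.2 -24.5] mid -40.4 X [-58.2  -4.7] Z 84.4 174 bgr [ 94.5 121.   77.5]
top Y 34.8 [19.8 51.5] mid 35.7 X [-56.8  -3. ] Z 84.4 177 bgr [ 95. 121.  78.]
top Y 107.2 [ 91.5 127.1] mid 109.3 X [-57.2  -3.6] Z 84.2 184 bgr [ 94. 121.  71.]
19.62 tcp [ 631.7 -154.2  218.1] chest [ 127.1 -327.8] F [-0.8  0.9 -0.9] open 0.984 toolY 27.1
yellow few 0
red 154 c [ 539.6 -326. ] size [54.7 32.4] ang 20.6 z [71.1 75.8 80.5]
blue 109 c [ 449.2 -209.5] size [54.4 32.2] ang 3.5 z [71.4 76.5 81.7]
```

View pics/top2.png

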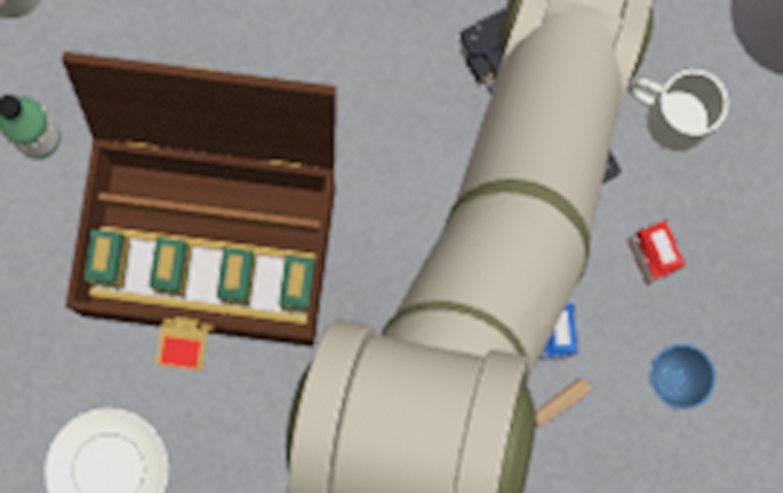

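The row looks ideal: gaps 2, 3 and 4 are centred at about Y -75, -1 and 72, each at least 37 mm wide, and all the tins are upright. I'll check the yellow tin with the side camera, since the arm hides it from the top one.

```bash
cat > tin.py <<'E'
from h import *
import sys
f=grab(sys.argv[2] if len(sys.argv)>2 else "side");w=cloud(f);hsv=cv2.cvtColor(f["pixels"],cv2.COLOR_BGR2HSV)
lo,hi={'yellow':(22,36),'red':(0,8),'blue':(105,122)}[sys.argv[1]]
m=(hsv[...,0]>=lo)&(hsv[...,0]<=hi)&(hsv[...,1]>100)&(w[...,2]>60)&(w[...,2]<92)&(w[...,1]<120)&(w[...,0]<720)
p=w[m];c=np.median(p[:,:2],0);p=p[np.hypot(*(p[:,:2]-c).T)<40]
p=p[p[:,2]>69] 
(c,s,a)=cv2.minAreaRect(p[:,:2].astype(np.float32));print(len(p),'c',np.round(c,1),np.round(s,1),round(a,1),'z',np.median(p[:,2]))
E
python3 tin.py yellow; python3 -c "
from h import *
st();s=r.read_state();print((np.array([636.4,-173,18])-s['ee_pos'])/1000,turn(27.5))"
```

```text
91 c [ 614.9 -622.9] [48.5 62.4] 85.6 z 80.35422493803105
19.73 tcp [ 632.3 -149.4  218. ] chest [ 127.  -322.9] F [-0.2 -0.7 -0.2] open 0.995 toolY 27.4
[ 0.00412957 -0.02362901 -0.19996636] [-0.005, 0.002, 0.001]
```

```bash
sed -i 's/&(w\[...,0\]<720)/\&(w[...,0]<720)\&(w[...,1]>-450)/' tin.py; python3 tin.py yellow; python3 -c "
from h import *
f=grab('side');cv2.imwrite('pics/s6.png',cv2.resize(f['pixels'][100:240,170:340],None,fx=4,fy=4,interpolation=cv2.INTER_CUBIC))"
```

```text
62 c [ 638.2 -167.5] [52.2 29.1] 28.3 z 75.72483940672379
```

View pics/s6.png

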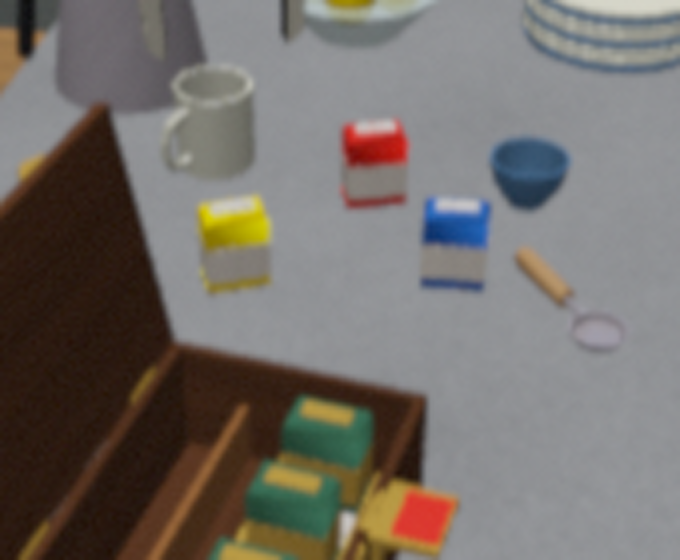

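>>> arm_command([
  [[0.004,-0.022,0],[-0.005,0.002,0],1],
  [[0.004,-0.022,-0.05],[-0.005,0.002,0],1],
  [[0.004,-0.022,-0.1],[-0.005,0.002,0],1],
  [[0.004,-0.022,-0.15],[-0.005,0.002,0],1],
  [[0.004,-0.022,-0.185],[-0.005,0.002,0],1],
  [[0.004,-0.022,-0.2],[-0.005,0.002,0],1],
  [[0.004,-0.022,-0.2],[-0.005,0.002,0],1],
  [[0.004,-0.022,-0.2],[-0.005,0.002,0],-1],
  [[0.004,-0.022,-0.2],[-0.005,0.002,0],-1],
  [[0.004,-0.022,-0.2],[-0.005,0.002,0],-1],
  [[0.004,-0.022,-0.2],[-0.005,0.002,0],-1],
  [[0.004,-0.022,-0.2],[-0.005,0.002,0],-1],
], grip_force=25)

```text
time_s: 21.32
ee_pos: [636.9, -170.1, 18.5]
eef_rot: [0.0, 0.518, 0.855, 0.0]
wrist_force: [-0.3, 0.7, 4.7]
opening: 0.599
```

```bash
python3 -c "
from h import *
st();print(turn(-8),shift(-30,-74.7,150))"
```

```text
21.32 tcp [ 636.9 -170.1   18.5] chest [ 134.4 -342.9] F [-0.3  0.7  4.7] open 0.599 toolY 27.6
[0.0, 0.001, -0.621] [-0.1255, 0.2884, 0.1315]
```

>>> arm_command([
  [[0,0,0.03],[0,0,0],-1],
  [[0,0,0.08],[0,0,0],-1],
  [[-0.02,0.01,0.13],[0,0,-0.1],-1],
  [[-0.07,0.03,0.14],[0,0,-0.25],-1],
  [[-0.12,0.05,0.14],[0,0,-0.4],-1],
  [[-0.157,0.065,0.14],[0,0,-0.55],-1],
  [[-0.157,0.1,0.14],[0,0,-0.62],-1],
  [[-0.147,0.16,0.14],[0,0,-0.62],-1],
  [[-0.138,0.21,0.14],[0,0,-0.62],-1],
  [[-0.13,0.26,0.14],[0,0,-0.62],-1],
  [[-0.126,0.288,0.14],[0,0,-0.62],-1],
  [[-0.126,0.288,0.14],[0,0,-0.62],-1],
])

```text
time_s: 22.82
ee_pos: [510.7, 120.4, 158.0]
eef_rot: [0.0, 0.753, 0.658, 0.0]
wrist_force: [-0.1, 0.1, -1.9]
opening: 0.598
```

```bash
python3 -c "
from h import *
st();print(turn(-8),shift(-30,-74.7,110))
f=grab('side');w=cloud(f);d=w[...,:2]-C0;X=d@EX;Y=d@EY
h=cv2.cvtColor(f['pixels'],cv2.COLOR_BGR2HSV);Z=w[...,2]
m=(abs(X+30)<40)&(abs(Y+75)<32)&(Z>130)&(Z<225)&(h[...,0]>20)&(h[...,0]<36)&(h[...,1]>90)
print(m.sum(),'X',np.percentile(X[m],[2,50,98]),'Y',np.percentile(Y[m],[2,50,98]),'Z',np.percentile(Z[m],[1,99]))
cv2.imwrite('pics/s7.png',cv2.resize(f['pixels'][80:280,170:340],None,fx=3,fy=3,interpolation=cv2.INTER_CUBIC))"; python3 row.py side
```

```text
22.82 tcp [510.7 120.4 158. ] chest [-31.  -72.7] F [-0.1  0.1 -1.9] open 0.598 toolY -7.7
[0.0, 0.0, -0.005] [0.0007, -0.0021, -0.048]
363 X [-59.00529096 -34.0412018   -3.1351515 ] Y [-82.34386362 -60.85551795 -57.91814285] Z [141.88063663 219.28996993]
side Y -103.1 [-127.6  -91.9] mid -109.7 X [-56.1  -0.5] Z 84.9 211 bgr [ 74. 108.  65.]
side Y -32.0 [-54.  -21.6] mid -37.8 X [-56.1  -3.9] Z 85.5 225 bgr [ 77. 110.  71.]
side Y 42.7 [22.7 54.3] mid 38.5 X [-55.3  -3.4] Z 85.3 260 bgr [ 77.  111.   76.5]
side Y 107.1 [ 94.6 116.7] mid 105.6 X [-55.4  -3.6] Z 86.9 171 bgr [ 74. 129. 137.]
```

View pics/s7.png

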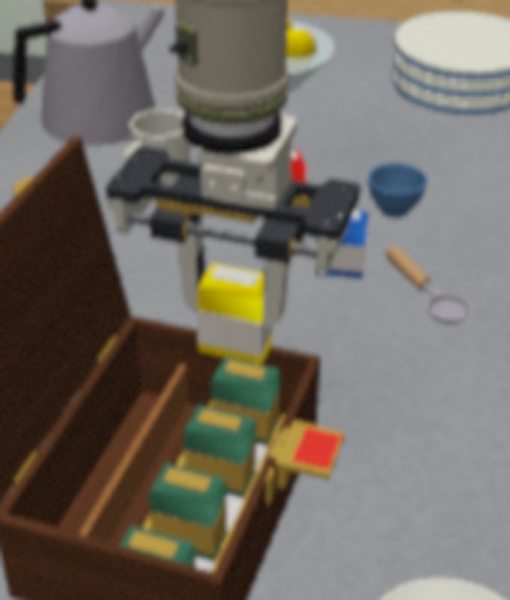

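The yellow tin hangs upright above gap 2. Its +y face measures Y -58, so its centre is about -75 against a gap centre of -73.8. I'll shift it slightly and lower it.

>>> arm_command([
  [[0.001,0.001,-0.03],[0,0,-0.005],-1],
  [[0.001,0.001,-0.05],[0,0,-0.005],-1],
  [[0.001,0.001,-0.06],[0,0,-0.005],-1],
  [[0.001,0.001,-0.07],[0,0,-0.005],-1],
  [[0.001,0.001,-0.08],[0,0,-0.005],-1],
  [[0.001,0.001,-0.09],[0,0,-0.005],-1],
  [[0.001,0.001,-0.1],[0,0,-0.005],-1],
  [[0.001,0.001,-0.11],[0,0,-0.005],-1],
  [[0.001,0.001,-0.118],[0,0,-0.005],-1],
  [[0.001,0.001,-0.124],[0,0,-0.005],-1],
  [[0.001,0.001,-0.128],[0,0,-0.005],-1],
  [[0.001,0.001,-0.128],[0,0,-0.005],-1],
])

```text
time_s: 24.42
ee_pos: [511.9, 119.8, 30.0]
eef_rot: [0.0, 0.756, 0.655, 0.0]
wrist_force: [1.7, 8.3, -2.0]
opening: 0.601
```

>>> arm_command([
  [[0,0,-0.002],[0,0,0],-1],
  [[0,0,-0.004],[0,0,0],-1],
  [[0,0,-0.004],[0,0,0],-1],
  [[0,0,-0.004],[0,0,0],0.42],
  [[0,0,-0.004],[0,0,0],0.42],
  [[0,0,-0.004],[0,0,0],0.42],
  [[0,0,0.03],[0,0,0],0.42],
  [[0,0,0.08],[0,0,0],0.42],
  [[0,0,0.13],[0,0,0],1],
  [[0,0,0.16],[0,0,0],1],
  [[0,0,0.16],[0,0,0],1],
])

```text
time_s: 25.8
ee_pos: [513.0, 120.0, 191.9]
eef_rot: [0.001, 0.755, 0.655, 0.002]
wrist_force: [-0.5, -0.3, -0.3]
opening: 0.973
```

```bash
python3 row.py side; for c in red blue; do python3 tin.py $c top; python3 tin.py $c;done; python3 -c "
from h import *
st();print(turn(23))"
```

```text
side Y -67.7 [-127.   -22.8] mid -74.9 X [-56.5  -3.5] Z 85.8 608 bgr [ 74.  136.  143.5]
side Y 43.5 [23.  54.8] mid 38.9 X [-55.3  -3.4] Z 85.4 262 bgr [ 76.  110.5  75. ]
side Y 107.0 [ 94.7 117. ] mid 105.9 X [-55.7  -3.5] Z 86.7 174 bgr [ 73.  127.  135.5]
102 c [ 539.3 -324.6] [54.1 32.9] 19.8 z 75.2791727997336
10 c [626.4  79.1] [59.8  3.9] 80.1 z 81.57338909713314
100 c [ 449.8 -208.3] [54.6 31.3] 4.9 z 75.25660070230526
41 c [ 443.2 -200.3] [35.5 22.7] 13.3 z 75.19508995065905
26.05 tcp [511.2 119.7 188.8] chest [-30.4 -73.4] F [ 0.1  0.4 -0.1] open 0.996 toolY -8.1
[0.001, -0.001, 0.544]
```

>>> arm_command([
  [[-0.008,-0.06,0],[0,0,0],1],
  [[-0.016,-0.12,0],[0,0,0.1],1],
  [[-0.03,-0.18,0],[0,0,0.2],1],
  [[-0.045,-0.24,0],[0,0,0.22],1],
  [[-0.06,-0.3,0],[0,0,0.22],1],
  [[-0.062,-0.329,0],[0,0,0.22],1],
  [[-0.062,-0.329,-0.04],[0,0,0.22],1],
  [[-0.062,-0.329,-0.08],[0,0,0.22],1],
  [[-0.062,-0.329,-0.08],[0,0,0.22],1],
  [[-0.062,-0.329,-0.08],[0,0,0.22],1],
])

```text
time_s: 27.3
ee_pos: [449.2, -209.7, 109.2]
eef_rot: [-0.0, 0.679, 0.734, -0.001]
wrist_force: [-0.9, -0.2, 0.4]
opening: 0.999
```

```bash
for c in red blue; do python3 tin.py $c;done; python3 -c "
from h import *
s=st();print(turn(4.7),(np.array([449.4,-209,18])-s['ee_pos']).round(1))
w=np.load('side2.npy');print(0)"; python3 row.py top
```

```text
45 c [ 549.  -320.9] [38.7 32.4] 22.1 z 74.9523963731109
66 c [ 451.2 -202.3] [54.4 25.1] 3.4 z 75.06811677686682
27.4 tcp [ 449.9 -209.6  110. ] chest [ -45.3 -408. ] F [ 0.4 -0.2  0.4] open 1.003 toolY 4.5
[0.001, 0.001, 0.004] [ -0.5   0.6 -92. ]
0
top Y -76.4 [-125.3  -25.7] mid -75.5 X [-58.1  -4.9] Z 84.1 518 bgr [ 95.  149.5 163. ]
top Y 34.9 [20.  51.8] mid 35.9 X [-56.6  -3.2] Z 84.3 173 bgr [ 95. 122.  78.]
top Y 107.5 [ 92.  127.3] mid 109.6 X [-57.4  -3.3] Z 84.7 182 bgr [ 95.  122.   72.5]
```

>>> arm_command([
  [[0,0.0005,-0.03],[0,0,0],1],
  [[0,0.0005,-0.06],[0,0,0],1],
  [[0,0.0005,-0.085],[0,0,0],1],
  [[0,0.0005,-0.092],[0,0,0],1],
  [[0,0.0005,-0.092],[0,0,0],-1],
  [[0,0.0005,-0.092],[0,0,0],-1],
  [[0,0.0005,-0.092],[0,0,0],-1],
  [[0,0.0005,-0.092],[0,0,0],-1],
  [[0,0.0005,-0.092],[0,0,0],-1],
  [[0,0.0005,-0.06],[0,0,0],-1],
  [[0,0.0005,0.0],[0,0,0],-1],
  [[0,0.0005,0.05],[0,0,0],-1],
])

```text
time_s: 28.95
ee_pos: [449.4, -209.0, 161.6]
eef_rot: [0.0, 0.679, 0.734, -0.0]
wrist_force: [0.8, -0.1, -2.4]
opening: 0.6
```

```bash
python3 -c "
from h import *
st();print(turn(-8),shift(-30,-1,160))"
```

```text
28.95 tcp [ 449.4 -209.   161.6] chest [ -45.8 -407.4] F [ 0.8 -0.1 -2.4] open 0.6 toolY 4.5
[0.001, -0.0, -0.217] [0.0722, 0.4003, -0.0016]
```

>>> arm_command([
  [[0.01,0.06,0],[0,0,-0.05],-1],
  [[0.021,0.12,0],[0,0,-0.12],-1],
  [[0.032,0.18,0],[0,0,-0.217],-1],
  [[0.043,0.24,0],[0,0,-0.217],-1],
  [[0.054,0.3,0],[0,0,-0.217],-1],
  [[0.063,0.35,0],[0,0,-0.217],-1],
  [[0.07,0.39,0],[0,0,-0.217],-1],
  [[0.072,0.4,0],[0,0,-0.217],-1],
  [[0.072,0.4,0],[0,0,-0.217],-1],
  [[0.072,0.4,0],[0,0,-0.217],-1],
])

```text
time_s: 30.2
ee_pos: [521.2, 189.3, 161.6]
eef_rot: [0.001, 0.755, 0.655, -0.001]
wrist_force: [0.3, 0.6, -2.7]
opening: 0.599
```

```bash
cat > held.py <<'E'
from h import *
import sys
lo,hi=map(int,sys.argv[1:3])
s=st();print(turn(-8));t=toC(s["ee_pos"])
f=grab('side');w=cloud(f);d=w[...,:2]-C0;X=d@EX;Y=d@EY
h=cv2.cvtColor(f['pixels'],cv2.COLOR_BGR2HSV);Z=w[...,2]
m=(abs(X-t[0])<40)&(abs(Y-t[1])<32)&(Z>130)&(Z<225)&(h[...,0]>=lo)&(h[...,0]<=hi)&(h[...,1]>100)
print(m.sum(),'X',np.percentile(X[m],[2,98]),'Y',np.percentile(Y[m],[2,50,98]),'Z',np.percentile(Z[m],[1,99]),'centre est',np.percentile(Y[m],98)-17)
E
python3 held.py 105 122; python3 row.py side
```

```text
30.2 tcp [521.2 189.3 161.6] chest [-30.2  -3.1] F [ 0.3  0.6 -2.7] open 0.599 toolY -8.1
[0.002, -0.001, 0.002]
330 X [-57.99770106  -4.5365264 ] Y [-8.51572917 11.33602141 13.75903868] Z [147.8632439 222.7140038] centre est -3.2409613165826503
side Y -49.9 [-127.8  -21.9] mid -74.9 X [-71.1  -5. ] Z 85.2 406 bgr [ 76.  116.   93.5]
side Y 42.7 [22.9 54.1] mid 38.5 X [-55.5  -3.7] Z 85.5 261 bgr [ 77. 111.  76.]
side Y 107.4 [ 95.  117.1] mid 106.0 X [-55.4  -3.2] Z 87.1 172 bgr [ 73. 128. 136.]
```

>>> arm_command([
  [[0.0005,0.002,-0.035],[0,0,0],-1],
  [[0.0005,0.002,-0.055],[0,0,0],-1],
  [[0.0005,0.002,-0.07],[0,0,0],-1],
  [[0.0005,0.002,-0.085],[0,0,0],-1],
  [[0.0005,0.002,-0.1],[0,0,0],-1],
  [[0.0005,0.002,-0.11],[0,0,0],-1],
  [[0.0005,0.002,-0.12],[0,0,0],-1],
  [[0.0005,0.002,-0.128],[0,0,0],-1],
  [[0.0005,0.002,-0.132],[0,0,0],-1],
  [[0.0005,0.002,-0.135],[0,0,0],-1],
  [[0.0005,0.002,-0.135],[0,0,0],-1],
])

```text
time_s: 31.68
ee_pos: [522.0, 191.4, 26.8]
eef_rot: [0.001, 0.755, 0.655, -0.0]
wrist_force: [0.5, 0.5, -1.9]
opening: 0.601
```

>>> arm_command([
  [[0,0,0],[0,0,0],0.42],
  [[0,0,0],[0,0,0],0.42],
  [[0,0,0],[0,0,0],0.42],
  [[0,0,0.035],[0,0,0],0.42],
  [[0,0,0.085],[0,0,0],0.42],
  [[0,0,0.14],[0,0,0],1],
  [[-0.008,-0.06,0.165],[0,0,0],1],
  [[-0.016,-0.12,0.165],[0,0,0],1],
  [[-0.024,-0.18,0.165],[0,0,0.1],1],
  [[-0.032,-0.24,0.165],[0,0,0.2],1],
  [[-0.032,-0.3,0.165],[0,0,0.3],1],
  [[-0.025,-0.36,0.165],[0,0,0.4],1],
])

```text
time_s: 33.17
ee_pos: [496.5, -170.2, 192.1]
eef_rot: [0.001, 0.609, 0.793, -0.0]
wrist_force: [1.6, 0.6, -0.8]
opening: 1.003
```

```bash
python3 row.py side; python3 tin.py red;python3 tin.py red top; python3 -c "
from h import *
s=st();print(turn(22),(np.array([539.4,-325.3,100])-s['ee_pos']).round(1))"
```

```text
side Y -26.9 [-127.3   53.3] mid -37.0 X [-56.8  -2.2] Z 85.8 1107 bgr [ 79. 116.  94.]
side Y 107.5 [ 94.4 117.5] mid 106.0 X [-55.   -3.2] Z 87.1 171 bgr [ 72. 127. 133.]
58 c [ 540.7 -315.5] [57. 32.] 4.0 z 75.49866872870768
45 c [ 527.9 -329.5] [29.8 32. ] 26.0 z 76.05211315829456
33.33 tcp [ 496.4 -172.8  192.2] chest [  -4.4 -365.1] F [-0.2  1.   0.5] open 1.0 toolY 14.4
[0.002, 0.002, 0.133] [  43.  -152.5  -92.2]
```

>>> arm_command([
  [[0,0.06,0],[0,0,0],1],
  [[0,0.12,0],[0,0,0],1],
  [[0,0.12,0],[0,0,0],1],
])

```text
time_s: 33.7
ee_pos: [496.0, -46.4, 191.7]
eef_rot: [0.0, 0.609, 0.793, -0.0]
wrist_force: [0.0, 0.0, 0.3]
opening: 0.998
```

```bash
python3 tin.py red;python3 tin.py red top; python3 -c "
from h import *
s=st()
a=cv2.imread('pics/top0.png');f=grab('top')
w=cloud(f);rects(f['pixels'],w,{'red':(335,165,380,210,70,84)})
g=grab('side')
A=cv2.resize(f['pixels'][90:270,120:400],None,fx=2.4,fy=2.4,interpolation=cv2.INTER_CUBIC)
cv2.imwrite('pics/top3.png',A)"
```

```text
61 c [ 541.5 -322.5] [54.5 31.5] 20.3 z 75.08596278178231
102 c [ 538.8 -325.4] [55.2 32.1] 20.7 z 75.16225962584315
33.8 tcp [496.2 -51.1 192.2] chest [ -21.5 -244.5] F [ 0.  -0.5  0. ] open 0.998 toolY 14.6
red 161 c [ 538.9 -326. ] size [53.8 33.4] ang 20.9 z [71.2 76.2 81.4]
```

View pics/top3.png

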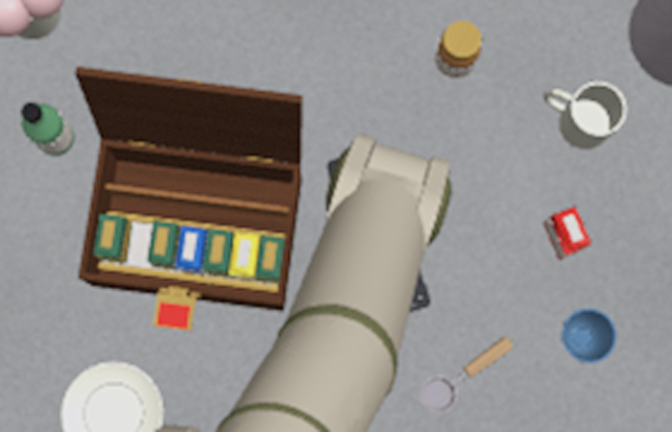

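Blue and yellow are in the row and upright. Red hasn't moved: it is at (539,-326), yaw 21°. I'll fetch it next.

>>> arm_command([
  [[0.01,-0.06,0],[0,0,0.11],1],
  [[0.02,-0.12,0],[0,0,0.11],1],
  [[0.03,-0.18,0],[0,0,0.11],1],
  [[0.04,-0.24,0],[0,0,0.11],1],
  [[0.043,-0.2745,-0.04],[0,0,0.11],1],
  [[0.043,-0.2745,-0.09],[0,0,0.11],1],
  [[0.043,-0.2745,-0.09],[0,0,0.11],1],
  [[0.043,-0.2745,-0.09],[0,0,0.11],1],
])

```text
time_s: 34.9
ee_pos: [539.3, -328.4, 103.6]
eef_rot: [0.002, 0.569, 0.822, -0.001]
wrist_force: [0.4, 0.3, 1.2]
opening: 0.998
```

```bash
python3 tin.py red; python3 -c "
from h import *
s=st();print(turn(20.8),(np.array([539.3,-325.7,18])-s['ee_pos']).round(1))"
```

```text
58 c [ 540.2 -317.3] [55.7 24.1] 7.8 z 75.3253360943176
34.95 tcp [ 539.9 -328.3  104.2] chest [  60.4 -513. ] F [ 1.4 -0.5 -0. ] open 0.998 toolY 20.7
[0.004, 0.004, 0.003] [ -0.6   2.6 -86.2]
```

>>> arm_command([
  [[-0.0005,0.0025,-0.03],[0.004,0.004,0],1],
  [[-0.0005,0.0025,-0.06],[0.004,0.004,0],1],
  [[-0.0005,0.0025,-0.08],[0.004,0.004,0],1],
  [[-0.0005,0.0025,-0.086],[0.004,0.004,0],1],
  [[-0.0005,0.0025,-0.086],[0.004,0.004,0],-1],
  [[-0.0005,0.0025,-0.086],[0.004,0.004,0],-1],
  [[-0.0005,0.0025,-0.086],[0.004,0.004,0],-1],
  [[-0.0005,0.0025,-0.086],[0.004,0.004,0],-1],
  [[-0.0005,0.0025,-0.086],[0.004,0.004,0],-1],
  [[-0.0005,0.0025,-0.05],[0.004,0.004,0],-1],
  [[-0.0005,0.0025,0.01],[0.004,0.004,0],-1],
  [[-0.0005,0.0025,0.057],[0.004,0.004,0],-1],
])

```text
time_s: 36.45
ee_pos: [539.2, -325.9, 163.0]
eef_rot: [-0.0, 0.569, 0.822, -0.0]
wrist_force: [2.0, -0.1, -1.3]
opening: 0.6
```

```bash
python3 -c "
from h import *
st();print(turn(-8),shift(-30,-300,160),shift(-30,72,160))"
```

```text
36.45 tcp [ 539.2 -325.9  163. ] chest [  59.3 -510.7] F [ 2.  -0.1 -1.3] open 0.6 toolY 20.6
[-0.0, -0.0, -0.5] [-0.0591, 0.2211, -0.003] [-0.0074, 0.5895, -0.003]
```

>>> arm_command([
  [[-0.014,0.055,0],[0,0,-0.12],-1],
  [[-0.03,0.11,0],[0,0,-0.25],-1],
  [[-0.044,0.165,0],[0,0,-0.37],-1],
  [[-0.059,0.221,0],[0,0,-0.5],-1],
  [[-0.051,0.28,0],[0,0,-0.5],-1],
  [[-0.043,0.338,0],[0,0,-0.5],-1],
  [[-0.034,0.396,0],[0,0,-0.5],-1],
  [[-0.026,0.455,0],[0,0,-0.5],-1],
  [[-0.018,0.513,0],[0,0,-0.5],-1],
  [[-0.01,0.57,0],[0,0,-0.5],-1],
  [[-0.0075,0.5895,0],[0,0,-0.5],-1],
  [[-0.0075,0.5895,0],[0,0,-0.5],-1],
])

```text
time_s: 37.95
ee_pos: [531.2, 264.4, 162.4]
eef_rot: [-0.0, 0.754, 0.657, -0.0]
wrist_force: [-0.6, 0.1, -2.2]
opening: 0.6
```

```bash
python3 held.py 0 8; python3 row.py side
```

```text
37.95 tcp [531.2 264.4 162.4] chest [-30.7  72.7] F [-0.6  0.1 -2.2] open 0.6 toolY -7.9
[0.0, -0.001, -0.002]
431 X [-58.85249249  -3.50041049] Y [58.67815565 86.72405219 89.2207764 ] Z [149.3314156  223.55836299] centre est 72.22077639932537
side Y -11.1 [-127.1   53.8] mid -36.7 X [-62.6  -5.7] Z 85.1 642 bgr [ 80.  112.5  86. ]
side Y 107.3 [ 94.7 116.8] mid 105.7 X [-55.2  -3.8] Z 87.0 170 bgr [ 72.  127.  135.5]
```

>>> arm_command([
  [[0.0005,0.0005,-0.035],[0,0,0],-1],
  [[0.0005,0.0005,-0.055],[0,0,0],-1],
  [[0.0005,0.0005,-0.07],[0,0,0],-1],
  [[0.0005,0.0005,-0.085],[0,0,0],-1],
  [[0.0005,0.0005,-0.1],[0,0,0],-1],
  [[0.0005,0.0005,-0.11],[0,0,0],-1],
  [[0.0005,0.0005,-0.12],[0,0,0],-1],
  [[0.0005,0.0005,-0.128],[0,0,0],-1],
  [[0.0005,0.0005,-0.132],[0,0,0],-1],
  [[0.0005,0.0005,-0.136],[0,0,0],-1],
  [[0.0005,0.0005,-0.136],[0,0,0],-1],
])

```text
time_s: 39.42
ee_pos: [532.1, 262.1, 26.9]
eef_rot: [0.0, 0.755, 0.655, -0.0]
wrist_force: [-0.1, -0.5, -1.3]
opening: 0.601
```

>>> arm_command([
  [[0,0,0],[0,0,0],0.42],
  [[0,0,0],[0,0,0],0.42],
  [[0,0,0],[0,0,0],0.42],
  [[0,0,0.035],[0,0,0],0.42],
  [[0,0,0.085],[0,0,0],0.42],
  [[0,0,0.14],[0,0,0],0],
  [[0,0,0.2],[0,0,0],-1],
  [[-0.06,0.01,0.25],[0,0,0],-1],
  [[-0.12,0.02,0.28],[0,0,0],-1],
  [[-0.18,0.025,0.3],[0,0,0],-1],
  [[-0.18,0.025,0.3],[0,0,0],-1],
])

```text
time_s: 40.8
ee_pos: [349.3, 287.6, 327.6]
eef_rot: [-0.001, 0.754, 0.657, -0.0]
wrist_force: [0.7, -0.1, 0.7]
opening: 0.115
```

```bash
python3 row.py side top; python3 -c "
from h import *
st();print(turn(-8))
f=grab('top');g=grab('side')
A=cv2.resize(f['pixels'][120:240,140:260],(440,440),interpolation=cv2.INTER_CUBIC);B=cv2.resize(g['pixels'][175:295,165:285],(340,440),interpolation=cv2.INTER_CUBIC)
cv2.imwrite('pics/c3.png',np.hstack([A,B]))"
```

```text
side Y 7.3 [-127.2  114.3] mid -6.5 X [-56.9  -3. ] Z 86.0 1543 bgr [ 80. 117. 148.]
top Y -18.4 [-122.6   79.6] mid -21.5 X [-58.3  -4.8] Z 84.1 1036 bgr [ 96.  127.5 163. ]
top Y 107.9 [ 92.6 127.5] mid 110.1 X [-56.   -3.4] Z 84.1 178 bgr [ 95.  122.   73.5]
40.9 tcp [350.1 287.8 327.6] chest [-213.3   70.7] F [-0.4  0.6 -0.6] open 0.036 toolY -7.9
[-0.002, -0.002, -0.002]
```

View pics/c3.png

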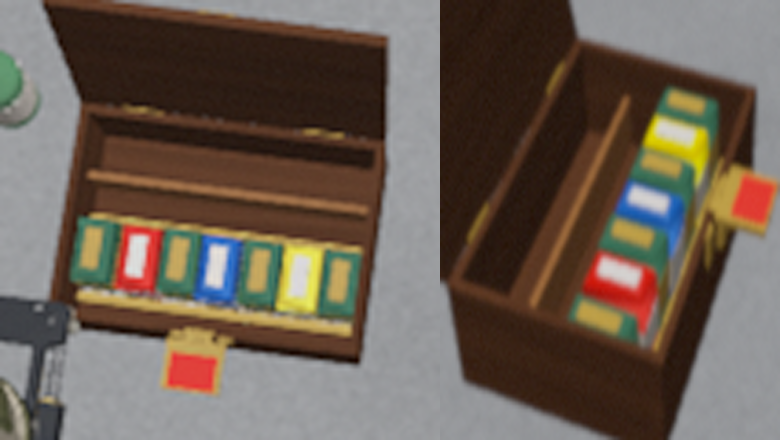

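All seven tins stand upright side by side, and the lid is open. Next I'll put the closed hand behind the lid, off the catch at Y=45.

```bash
cat > close.py <<'E'
from h import *
import sys
t0,t1,n=map(float,sys.argv[1:4]); D,off=22,17.5
s=st();print(turn(-8))
for t in np.linspace(t0,t1,int(n)):
    L=176
    if t>1.57: X=95-190*np.cos(t)+10*np.sin(t)+off; z=100.5+L-D
    else: X=95-L*np.cos(t)+10*np.sin(t)+off; z=100.5+L*np.sin(t)+10*np.cos(t)-D
    w=toW(X,45); print(round(t,3),((np.array([w[0],w[1],z])-s["ee_pos"])/1000).round(4).tolist())
E
python3 -c "
from h import *
print(shift(-100,45,340),shift(185,45,340),shift(185,45,255))
f=grab('top');w=cloud(f);d=w[...,:2]-C0;X=d@EX;Y=d@EY;Z=w[...,2]
for c in(-110,-74.5,-39,-2,35,70,108):
    m=(abs(Y-c)<9)&(Z>60)&(Z<100)
    for k in(-48,-30,-12): q=m&(abs(X-k)<8);print(c,k,np.median(Z[q]).round(1),end=' | ')
    print()"
```

```text
[0.1066, -0.0408, 0.0129] [0.3888, -0.0805, 0.0129] [0.3888, -0.0805, -0.0721]
-110 -48 85.6 | -110 -30 86.5 | -110 -12 85.8 | 
-74.5 -48 85.3 | -74.5 -30 85.8 | -74.5 -12 84.5 | 
-39 -48 85.9 | -39 -30 86.1 | -39 -12 84.9 | 
-2 -48 85.6 | -2 -30 87.5 | -2 -12 84.6 | 
35 -48 85.3 | 35 -30 87.6 | 35 -12 86.1 | 
70 -48 84.4 | 70 -30 86.4 | 70 -12 84.1 | 
108 -48 85.8 | 108 -30 87.3 | 108 -12 84.5 |
```

>>> arm_command([
  [[0.03,-0.02,0.018],[0,0,0],-1],
  [[0.09,-0.035,0.018],[0,0,0],-1],
  [[0.15,-0.045,0.018],[0,0,0],-1],
  [[0.21,-0.055,0.018],[0,0,0],-1],
  [[0.27,-0.065,0.018],[0,0,0],-1],
  [[0.33,-0.075,0.018],[0,0,0],-1],
  [[0.389,-0.08,0.018],[0,0,0],-1],
  [[0.389,-0.08,0.018],[0,0,0],-1],
  [[0.389,-0.08,-0.02],[0,0,0],-1],
  [[0.389,-0.08,-0.06],[0,0,0],-1],
  [[0.389,-0.08,-0.072],[0,0,0],-1],
  [[0.389,-0.08,-0.072],[0,0,0],-1],
])

```text
time_s: 42.55
ee_pos: [741.6, 206.5, 254.4]
eef_rot: [0.0, 0.756, 0.655, -0.001]
wrist_force: [-0.1, 0.0, 0.2]
opening: 0.007
```

```bash
python3 close.py 1.75 1.2 11
```

```text
42.55 tcp [741.6 206.5 254.4] chest [185.7  44.7] F [-0.1  0.   0.2] open 0.007 toolY -8.2
[0.001, -0.001, 0.003]
1.75 [-0.0292, 0.0044, 0.0001]
1.695 [-0.0393, 0.0059, 0.0001]
1.64 [-0.0496, 0.0073, 0.0001]
1.585 [-0.0599, 0.0087, 0.0001]
1.53 [-0.0697, 0.0101, 0.0003]
1.475 [-0.0793, 0.0115, 0.0002]
1.42 [-0.0889, 0.0128, -0.0004]
1.365 [-0.0984, 0.0142, -0.0016]
1.31 [-0.1078, 0.0155, -0.0033]
1.255 [-0.1172, 0.0168, -0.0055]
1.2 [-0.1264, 0.0181, -0.0083]
```

>>> arm_command([
  [[-0.02,0.003,0],[0,0,0],-1],
  [[-0.029,0.0044,0],[0,0,0],-1],
  [[-0.039,0.006,0],[0,0,0],-1],
  [[-0.0495,0.0075,0],[0,0,0],-1],
  [[-0.06,0.009,0],[0,0,0],-1],
  [[-0.07,0.01,0],[0,0,0],-1],
  [[-0.079,0.0115,0],[0,0,0],-1],
  [[-0.089,0.013,-0.0005],[0,0,0],-1],
  [[-0.0985,0.014,-0.0015],[0,0,0],-1],
  [[-0.108,0.0155,-0.0035],[0,0,0],-1],
  [[-0.117,0.017,-0.0055],[0,0,0],-1],
  [[-0.1265,0.018,-0.0085],[0,0,0],-1],
])

```text
time_s: 44.05
ee_pos: [614.5, 224.7, 245.7]
eef_rot: [0.0, 0.756, 0.655, -0.001]
wrist_force: [0.4, 0.5, 1.0]
opening: 0.009
```

```bash
python3 lid.py; python3 close.py 1.14 0.54 12
```

```text
lid pts 3090
angle 1.5211199304252876
range x -6.010350060141917 121.8624709178866 z 8.994303573539469 531.830002124875
44.1 tcp [613.2 224.9 245.2] chest [56. 45.] F [-1.8 -0.7  0.3] open 0.002 toolY -8.1
[0.001, -0.003, 0.002]
1.14 [-0.0078, 0.0011, -0.0026]
1.085 [-0.0166, 0.0023, -0.0063]
1.031 [-0.0251, 0.0035, -0.0106]
0.976 [-0.0334, 0.0047, -0.0153]
0.922 [-0.0415, 0.0058, -0.0204]
0.867 [-0.0492, 0.0069, -0.026]
0.813 [-0.0567, 0.0079, -0.032]
0.758 [-0.0638, 0.0089, -0.0384]
0.704 [-0.0705, 0.0099, -0.0452]
0.649 [-0.0769, 0.0108, -0.0523]
0.595 [-0.0829, 0.0116, -0.0598]
0.54 [-0.0884, 0.0124, -0.0676]
```

```bash
sed -i 's/&(w\[...,2\]>108)/\&(w[...,2]>112)\&(w[...,2]<235)\&(f["pixels"][...,2]<110)\&(f["pixels"][...,2].astype(int)-f["pixels"][...,0]>15)/' lid.py; python3 lid.py
```

```text
lid pts 143
angle 1.2104974555341468
range x 2.8182035380036865 48.19359526822482 z 13.328503371024226 133.12774155888746
```

Lid at 1.21 rad, following the hand. I'll keep closing it.

>>> arm_command([
  [[-0.008,0.001,-0.0025],[0,0,0],-1],
  [[-0.0165,0.0025,-0.0065],[0,0,0],-1],
  [[-0.025,0.0035,-0.0105],[0,0,0],-1],
  [[-0.0335,0.0045,-0.0155],[0,0,0],-1],
  [[-0.0415,0.006,-0.0205],[0,0,0],-1],
  [[-0.049,0.007,-0.026],[0,0,0],-1],
  [[-0.0565,0.008,-0.032],[0,0,0],-1],
  [[-0.064,0.009,-0.0385],[0,0,0],-1],
  [[-0.0705,0.01,-0.045],[0,0,0],-1],
  [[-0.077,0.011,-0.0525],[0,0,0],-1],
  [[-0.083,0.0115,-0.06],[0,0,0],-1],
  [[-0.0885,0.0125,-0.0675],[0,0,0],-1],
])

```text
time_s: 45.65
ee_pos: [524.9, 237.3, 177.4]
eef_rot: [-0.0, 0.755, 0.655, -0.001]
wrist_force: [0.2, -0.7, 1.4]
opening: 0.008
```

```bash
python3 lid.py; python3 close.py 0.49 0.04 11
```

```text
lid pts 412
angle 0.5595316010627032 [ 0.62629722 15.0947097 ]
range x -4.198351916000206 158.03449928423242 z 11.567334670963191 113.53635943661902
45.7 tcp [523.9 237.4 176.5] chest [-34.2  45. ] F [-0.2  0.1 -1. ] open 0.007 toolY -8.1
[0.002, -0.004, 0.002]
0.49 [-0.0038, 0.0006, -0.0064]
0.445 [-0.0078, 0.0011, -0.0132]
0.4 [-0.0114, 0.0016, -0.0203]
0.355 [-0.0147, 0.0021, -0.0275]
0.31 [-0.0177, 0.0025, -0.0348]
0.265 [-0.0203, 0.0029, -0.0423]
0.22 [-0.0227, 0.0032, -0.0499]
0.175 [-0.0246, 0.0035, -0.0575]
0.13 [-0.0263, 0.0037, -0.0653]
0.085 [-0.0275, 0.0039, -0.0731]
0.04 [-0.0285, 0.004, -0.081]
```

>>> arm_command([
  [[-0.004,0.0005,-0.0065],[0,0,0],-1],
  [[-0.008,0.001,-0.013],[0,0,0],-1],
  [[-0.0115,0.0015,-0.0205],[0,0,0],-1],
  [[-0.0145,0.002,-0.0275],[0,0,0],-1],
  [[-0.0175,0.0025,-0.035],[0,0,0],-1],
  [[-0.0205,0.003,-0.0425],[0,0,0],-1],
  [[-0.0225,0.003,-0.05],[0,0,0],-1],
  [[-0.0245,0.0035,-0.0575],[0,0,0],-1],
  [[-0.0265,0.0035,-0.0655],[0,0,0],-1],
  [[-0.0275,0.004,-0.073],[0,0,0],-1],
  [[-0.0285,0.004,-0.08],[0,0,0],-1],
  [[-0.0285,0.004,-0.084],[0,0,0],-1],
])

```text
time_s: 47.2
ee_pos: [495.0, 241.4, 92.1]
eef_rot: [-0.001, 0.755, 0.655, -0.002]
wrist_force: [-2.7, 0.8, 4.7]
opening: 0.002
```

>>> arm_command([
  [[0,0,-0.002],[0,0,0],-1],
  [[0,0,-0.004],[0,0,0],-1],
  [[0,0,-0.005],[0,0,0],-1],
  [[0,0,-0.005],[0,0,0],-1],
])

```text
time_s: 47.7
ee_pos: [494.9, 241.5, 88.7]
eef_rot: [-0.002, 0.755, 0.655, -0.002]
wrist_force: [-7.6, -0.9, 26.6]
opening: 0.006
```

```bash
python3 lid.py
```

```text
lid pts 233
angle -0.0008430773415642204 [-8.43077541e-04  1.22821136e+01]
range x 0.0006566007005659458 187.70813124086789 z 11.500120856548165 14.05948327305839
```

Lid flat, with 27 N resisting. I'll lift off slowly and see whether the catch holds it.

>>> arm_command([
  [[0,0,0.002],[0,0,0],-1],
  [[0,0,0.005],[0,0,0],-1],
  [[0,0,0.01],[0,0,0],-1],
  [[0,0,0.015],[0,0,0],-1],
  [[0,0,0.02],[0,0,0],-1],
  [[0,0,0.02],[0,0,0],-1],
])

```text
time_s: 48.5
ee_pos: [495.2, 241.6, 109.1]
eef_rot: [-0.002, 0.755, 0.655, -0.001]
wrist_force: [-0.1, -0.0, -0.2]
opening: 0.004
```

```bash
python3 lid.py; python3 -c "
from h import *
st()"
```

```text
lid pts 441
angle 0.003196632521295844 [3.19664341e-03 1.22372976e+01]
range x -0.12286319010874536 188.35267180625993 z 11.504587593526708 15.264675690683703
48.55 tcp [495.  241.6 108.9] chest [-63.4  45.1] F [-0.8 -0.3 -0. ] open 0.003 toolY -8.1
```

The lid is holding at about 0.003 rad with the hand clear. I'll pull back and do a last check.

>>> arm_command([
  [[0,0,0.05],[0,0,0],-1],
  [[0,0,0.11],[0,0,0],-1],
  [[-0.03,0.05,0.17],[0,0,0],-1],
  [[-0.06,0.11,0.2],[0,0,0],-1],
  [[-0.08,0.17,0.2],[0,0,0],-1],
  [[-0.1,0.23,0.2],[0,0,0],-1],
  [[-0.12,0.28,0.2],[0,0,0],-1],
  [[-0.12,0.28,0.2],[0,0,0],-1],
])

```text
time_s: 49.55
ee_pos: [372.0, 525.7, 307.7]
eef_rot: [-0.002, 0.753, 0.657, -0.002]
wrist_force: [0.2, -0.7, -0.8]
opening: 0.007
```

```bash
python3 lid.py; python3 -c "
from h import *
st();f=grab('top');w=cloud(f);cv2.imwrite('pics/top9.png',f['pixels'])
rects(f['pixels'],w,{'mug':(340,118,385,155,60,100),'honey':(298,95,326,125,60,100),'bowl':(350,215,382,245,25,60),'spoon':(290,225,338,262,3,40),'saucer':(140,235,195,290,6,30),'syrup':(125,125,155,160,20,170)})"
```

```text
lid pts 383
angle 0.00339972647982967 [3.39973958e-03 1.22396591e+01]
range x 2.0793141578492396 188.60304528901872 z 11.503874918626025 15.260833362878998
49.6 tcp [371.8 526.4 307.6] chest [-225.  310.] F [-0.9  2.2  0.1] open 0.004 toolY -7.8
mug 208 c [ 712.5 -361.8] size [95.1 75.5] ang 32.9 z [62.6 75.9 88.5]
honey 251 c [ 800.7 -183.9] size [53.3 54.9] ang 35.8 z [62.7 88.  94.4]
bowl 194 c [ 397.2 -348. ] size [73.6 73.1] ang 47.2 z [26.3 43.3 52.2]
spoon 495 c [ 358.4 -183.6] size [158.6 119.7] ang 89.4 z [ 3.3  7.2 19.8]
saucer 1104 c [301.2 303.2] size [179.7 177. ] ang 89.4 z [ 6.4 11.9 20.4]
syrup 335 c [686.5 388. ] size [46.4 52.4] ang 38.9 z [ 34.1  99.6 150.6]
```

View pics/top9.png

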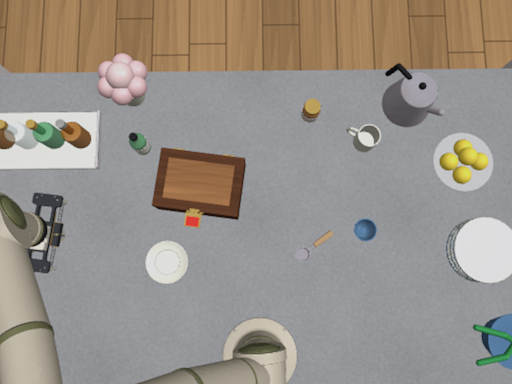

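The top view shows the lid shut with the paddle at (193,218). The other things on the counter are where they started to within measuring noise (about 1.5 mm), and the arm is clear.

```bash
python3 -c "
from station import r
print(r.job_done())"
```

```text
the job is handed in; nothing more can be done
None
```

The tea chest is restocked and shut, and the job is handed in at about 50 s of the 210 s allowed.

- **Lid opening:** I pressed the catch with one fingertip and held the lid with the other up to about 1.5 rad. It then went on to its stop and read 1.75.
- **Row:** I nudged the green tins apart with the closed fingers. Then I lowered yellow, blue and red into the gaps. Just before closing, all seven tins stood upright side by side, with their tops at 84–88 mm (86 expected). I did not look inside again after closing.
- **Lid closing:** I pressed the lid shut, peaking at about 27 N. After the hand left, it held at about 0.003 rad.
- **Other things on the counter:** they measured within about 1.5 mm of where they started, which is camera noise.

**Disagreements:**
- The reported TCP was about 22 mm lower than where the cameras and first contact put the fingertips. I corrected for this throughout.
- Pressing the catch peaked at about 15 N upward and 13 N sideways, more than the 4–8 N quoted. This was probably the lid already pushing on the other finger.
- Seating the yellow tin gave a brief sideways force of about 8 N.

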